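# Fan the phone batteries along the work sheet

## Task

Make a fan of the three phone batteries along the aluminium sheet, starting from the one already lying there, which stays where it is: lay the flat one from the desk and then the one standing in the rack, in line behind it like roof tiles, each with its label up, its connector end pointing the same way as the first one's and resting on the tail of the battery before it with about 30 mm of overlap, and its own tail down on the sheet. The one in the rack must first be laid down flat on the desk beside the sheet, label up, and let go, so that it can be taken again by its long sides. Do not drop the batteries and leave the cracked phone, the bottle and the white charger alone.

Things in the scene. Friction and masses are not known exactly. Their poses are not given: they have to be found in the camera images.
- sheet: thin silvery aluminium work sheet, fixed, 150 x 340 x 7 mm with 2 mm wide turned-up rims; it lies on a blue mat 3 mm thick, and the upper face of its floor is 5 mm above the desk (desk top: z = 0), that of its rims 10 mm. Origin under its centre; y along its length, the direction of the fan.
- slot (a point): point on the floor (4 mm above the desk) at the middle of the slot that holds the standing battery, in a small blue plastic rack (fixed, 76 mm in x by 74 mm in y, ribs 24 mm high). The slot runs along this frame's y, is 10 mm wide in x and 20 mm deep; a second, empty slot lies 43 mm further on in +x. -x of this frame looks more or less towards the robot.
- cell_a_mid (a point): centre of the first battery, white with a black label, lying flat on the sheet, label up, 88 x 42 x 8 mm, 46 g, stiff, plus a thin copper-brown connector tab that sticks out 14 mm past one end (visible only, no contact). Axes: x along its length towards the connector end, y across its width, z out of its label side. Its connector points to the left of the robot, along the sheet's +y.
- cell_b_mid (a point): centre of the second battery, light grey label, lying flat and label up on the bare desk; size and axes as the first. The desk where it lies is bare: once it is gone, the third battery can be laid there (free area around x = 0.43 to 0.57, y = -0.26 to -0.14).
- cell_b_head (a point): middle of the second battery's connector end, half-way through its thickness: 44 mm from its centre along +x
- cell_b_tail (a point): middle of the second battery's tail end, 44 mm from its centre along -x
- cell_c_mid (a point): centre of the third battery: size and axes as the first, black label. It stands on a long edge in the slot, up to 46 mm above the desk, 22 mm out of the slot (8 mm across its faces); pull it straight up. Label towards the robot, connector to the robot's left (slot frame's +y). Set down on its lower edge leaning away from the robot and let go, it falls flat, label up.
- cell_c_head (a point): middle of the third battery's connector end, 44 mm from its centre along +x
- cell_c_tail (a point): middle of the third battery's tail end, 44 mm from its centre along -x
- phone_spare: bystander: phone with a cracked corner, 143 x 70 x 9 mm, loose, lying on the desk to the left of the sheet; origin at the centre of its underside
- bottle: bystander: white bottle with a red nozzle, 45 mm wide and 159 mm tall, loose, standing upright; origin at the centre of its underside
- charger: bystander: white charger block, 56 x 38 x 28 mm, loose; origin at the centre of its underside

How it is judged (in metres and radians):
On the way:
1. the battery from the rack lies flat on the desk beside the sheet, label up, let go and at rest (angle between cell_c_mid's own z axis and vertical below 0.05 rad and height (world z) of cell_c_mid below 0.0082 m and linear speed of cell_c below 0.02 m/s and contact force between cell_c and the fingers below 0.1 N), for 0.2 s.
At the end, for the whole second after the job is handed in: Second on first, third on second: each overlaps by 15-43 mm, in line (head within 10, tail 12 mm of the lower one's centre line, 0.3 rad), label up, connector same way, head raised on the lower one (>15.5 mm), tail on the sheet (<12.5 mm); first moved <20 mm; all released, at rest (x of cell_b_head in the frame of cell_a_mid between -0.029 and -0.001 m and y of cell_b_head in the frame of cell_a_mid between -0.01 and 0.01 m and y of cell_b_tail in the frame of cell_a_mid between -0.012 and 0.012 m and angle between the x axis of cell_b_mid and the x axis of cell_a_mid, either way round below 0.3 rad and angle between each of cell_b_mid, cell_c_mid's own z axis and vertical below 0.35 rad and height (world z) of each of cell_b_tail, cell_c_tail below 0.0125 m and height (world z) of each of cell_b_head, cell_c_head above 0.0155 m and x of cell_c_head in the frame of cell_b_mid between -0.029 and -0.001 m and y of cell_c_head in the frame of cell_b_mid between -0.01 and 0.01 m and y of cell_c_tail in the frame of cell_b_mid between -0.012 and 0.012 m and angle between the x axis of cell_c_mid and the x axis of cell_b_mid, either way round below 0.3 rad and distance of cell_a_mid from where it was at the start of the episode below 0.02 m and linear speed of each of cell_a, cell_b, cell_c below 0.02 m/s and contact force between each of cell_a, cell_b, cell_c and the fingers below 0.1 N); the robot touches nothing.
It fails at once if a battery was dropped: it moves faster than 0.9 m/s out of the grip ((linear speed of cell_b above 0.9 m/s and contact force between cell_b and the fingers below 0.1 N) or (linear speed of cell_c above 0.9 m/s and contact force between cell_c and the fingers below 0.1 N)).
It fails at once if a bystander (cracked phone, bottle, charger) was moved by more than 30 mm (distance of any of phone_spare, bottle, charger from where it was at the start of the episode above 0.03 m).
It also fails if it takes over 61 s, if anything falls off the work surface, if the arm or the gripper's body presses on something with over 40 N, if the wrist force passes 120 N, or if a joint passes its speed limit or range.

## Robot

A 6-joint arm with a two-finger parallel gripper is mounted at the origin on a cart in front of the work surface, level with it; the furniture and walls round the work are solid. World frame = base frame: x ahead of the robot, y to its left, z up, the work surface at z = 0. Lengths are in mm, angles in rad, forces in N, time in s.
With the tool pointing down it reaches from about 350 to 775 mm from the base axis. Payload 7.3 kg.
Tool frame: the origin (TCP) lies at the very end of the fingers, on their centre line; the grasp point (between the pads) lies 19 mm behind it; x points along the fingers, z is the direction in which the jaws open and shut, and the axes are right-handed (so a half turn about x gives the same grasp; the last joint's range is limited). The gripper opens to 92 mm and grips with 3 to 60 N. Pads are 19 mm wide; open, the fingers measure 130 mm over their backs; the gripper's body (75 mm by 190 mm) begins 47 mm behind the grasp point.
Start: joints at [-1.284, 0.342, 1.524, -0, 1.275, -0.146], TCP at [220.216, -476.602, 226.741] pointing down, gripper open.
Joint ranges: [-2.53, 2.53], [-0.77, 2.02], [0.04, 2.7], [-1, 4.14], [0.28, 2.66], [-3.11, 3.11]. Speed limits (rad/s): [2.57, 2.57, 3.14, 3.14, 3.14, 3.14].

## Interface

Orientations are given as [roll, pitch, yaw] about the fixed x, y, z axes, in that order (R = Rz(yaw) Ry(pitch) Rx(roll)).
In Python, from plant import * gives the robot as it stands.
- The arm moves only by the shell command python3 -m creep 'ROWS'. ROWS is JSON, a list of rows, each an object of numbers: "tx", "ty", "tz": the shift along the tool's x, y, z in cm; "wx", "wy", "wz": the turn, a rotation vector about the tool's x, y, z in rad; "gripper": the closure, from -1 (fully open) to 1 (shut). A call has 1 to 8 rows; each row is the pose to reach, as a shift and turn from the pose commanded when the call began, along the tool's axes at that moment; what a row does not reach only later rows make up. A row lasts 1/12 s, in which the tool goes at most 41.7 mm and 7.16 degrees, less where a joint would pass 70% of its speed; a pose out of reach is approached as far as the arm can. A call with a gripper value outside its range is refused whole. The fingers move at their own pace and stop on an object; the grip force is fixed at half the most. Time passes only in rows, so rows that repeat a pose let the fingers close. It gives the time, the measured TCP pose, the force and the opening at its end, in the units of the state.
- get_obs(): the state, without advancing time (a new reading comes with each control period).
- capture(name): name is "side" or "top" or "wrist"; returns a dict with "frame" (400x640x3 uint8, red, green, blue), "z_map" (400x640 float32, mm along the optical axis (not along the pixel's ray), 0 where there is no reading), "vertical_fov" (degrees; the focal length in pixels is half the picture's height over the tangent of half this angle, whatever the lens; pixels are square), "cx", "cy" (the principal point, pixels), "xyz" and "rotation" of the camera in the world. Camera axes: x right, y down, z forward; pixel columns grow to the right and rows downward; lengths in mm; the calibration is good to about 2 mm. The wrist camera is an equidistant fisheye: a pixel r from the principal point sees the ray r / f radians off the axis. A picture is of the moment at which its call begins.
- close_job(): hands the job in, once; it reports no verdict.
The state is a dict: "time": time; "joint_positions": joint angles; "dq": joint speeds; "tau": joint torques, N m; "tool_pos": TCP position; "tcp_rot": TCP orientation; "contact_force": force on the tool from outside, world axes, zero at the start; "moment": the same for the moment, N m; "grip_width": finger opening in mm.
Only numpy, scipy, OpenCV 4.12 (cv2) and the standard library are available. Lean on these libraries where they do the work, as an engineer would, in place of code of your own. Each camera call takes 0.05 s, during which the arm holds its last target.

## Working session

There is one attempt and no reset: what is moved stays moved. The work goes in short steps, Python scripts to look and compute and a shell command to move; the robot and the scene stay as the last step left them, time stands still between calls to the robot, and variables do not carry over. Pictures are saved under pics/ and viewed, and the job is handed in when it is done.

```bash
mkdir -p pics; ls
cat > h.py <<'E'
from plant import *
import numpy as np, cv2
def save(c,n):
    cv2.imwrite('pics/'+n,cv2.cvtColor(c['frame'],cv2.COLOR_RGB2BGR))
E
python3 - <<'E'
from h import *
np.set_printoptions(precision=3,suppress=True)
o=get_obs(); print({k:np.round(v,3).tolist() for k,v in o.items()})
for n in ['side','top']:
    c=capture(n); save(c,n+'0.png'); np.savez(n+'0.npz',**c)
    print(n,c['vertical_fov'],c['cx'],c['cy'],c['xyz'],c['rotation'])
E
```

```text
pics
{'time': 0.0, 'joint_positions': [-1.284, 0.343, 1.525, -0.0, 1.275, -0.146], 'dq': [0.001, -0.001, 0.002, -0.001, 0.0, -0.001], 'tau': [0.001, -43.124, -24.422, 0.072, 0.056, -0.0], 'tool_pos': [220.074, -476.175, 226.017], 'tcp_rot': [3.002, 1.569, 1.864], 'contact_force': [0.047, 0.316, -0.715], 'moment': [-0.012, 0.034, 0.004], 'grip_width': 91.723}
side 55.53681866213776 316.0985725459465 197.8331343495714 [  -40.713 -1119.884   653.042] [-2.006  0.006 -0.501]
top 45.52861403968159 314.88947600461535 195.62937513333804 [ 276.415    8.413 1476.577] [-2.932  0.006 -1.577]
```

View pics/side0.png

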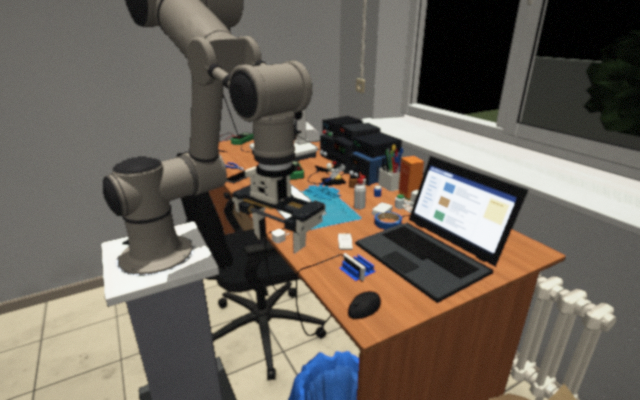

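View pics/top0.png

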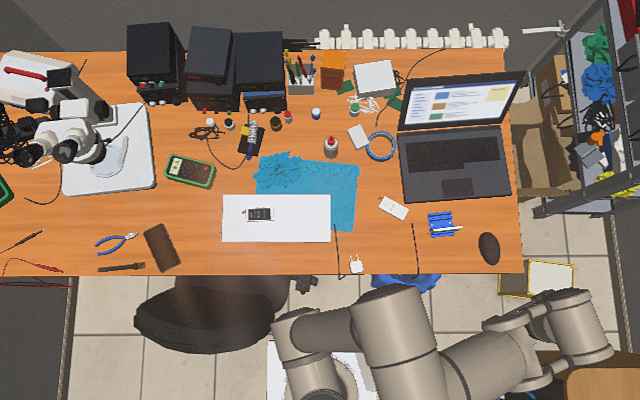

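The side view shows the arm over the desk with the rack near (357,265) and the grey battery at (345,241). In the top view the sheet spans (222–330, 195–241), battery A is at (258,214), B at (393,207), the rack at (443,224), the charger at (356,264), the bottle at (330,147) and the phone at (160,247).

```bash
cat >> h.py <<'E'
from scipy.spatial.transform import Rotation as Ro
def Rm(e): return Ro.from_euler('xyz',e).as_matrix()
def foc(c): return 200/np.tan(np.radians(float(c['vertical_fov']))/2)
def ray(c,u,v,fish=False):
    f=foc(c); a=np.array([(u-c['cx'])/f,(v-c['cy'])/f]).T.reshape(-1,2).astype(float)
    if fish:
        r=np.linalg.norm(a,axis=1)+1e-12
        d=np.c_[a*(np.sin(r)/r)[:,None],np.cos(r)]
    else: d=np.c_[a,np.ones(len(a))]
    return d@Rm(c['rotation']).T
def onplane(c,u,v,z,fish=False):
    d=ray(c,np.atleast_1d(np.asarray(u,float)),np.atleast_1d(np.asarray(v,float)),fish); p=np.asarray(c['xyz'],float)
    return p+d*((z-p[2])/d[:,2])[:,None]
def proj(c,P,fish=False):
    q=(np.atleast_2d(P)-c['xyz'])@Rm(c['rotation']); f=foc(c)
    if fish:
        rr=np.hypot(q[:,0],q[:,1])+1e-12; th=np.arctan2(rr,q[:,2]); s=th/rr*f
    else: s=f/q[:,2]
    return np.c_[c['cx']+q[:,0]*s,c['cy']+q[:,1]*s]
E
python3 - <<'E'
from h import *
np.set_printoptions(precision=1,suppress=True)
c=dict(np.load('top0.npz'))
for n,u,v,z in [('sheetTL',222,195,10),('TR',330,195,10),('BR',330,241,10),('BL',222,241,10),('A',258,214,13),('B',393,207,8),('rack',443,224,24),('C',447,228,46),('charger',356,264,28),('bottle',330,147,100),('phone',160,247,9)]:
    print(n,onplane(c,u,v,z)[0])
im=c['frame'][130:290,140:520,::-1]
cv2.imwrite('pics/topz.png',cv2.resize(im,None,fx=2.1,fy=2.1,interpolation=cv2.INTER_CUBIC))
w=capture('wrist'); save(w,'w0.png'); print(w['vertical_fov'],w['cx'],w['cy'],w['xyz'],w['rotation'])
o=get_obs(); R=Rm(o['tcp_rot']); print('cam in tool',R.T@(np.array(w['xyz'])-o['tool_pos'])); print(R.T@Rm(w['rotation'])); print(R)
E
```

```text
sheetTL [592.5 307.9  10. ]
TR [590.1 -32.3  10. ]
BR [445.1 -30.5  10. ]
BL [447.3 302.9  10. ]
A [530.5 192.9  13. ]
B [ 550.7 -229.1    8. ]
rack [ 493.5 -377.8   24. ]
C [ 477.9 -383.3   46. ]
charger [ 373.  -107.5   28. ]
bottle [719.  -31.6 100. ]
phone [430.1 493.8   9. ]
65.70646984690485 318.6933572444955 201.22160319805317 [ 280.5 -448.1  384.8] [ 2.9  0.  -1.1]
cam in tool [-158.6   66.7   -0.5]
[[ 0.  -0.2  1. ]
 [-0.  -1.  -0.2]
 [ 1.  -0.  -0. ]]
[[-0.   0.9  0.4]
 [ 0.   0.4 -0.9]
 [-1.   0.  -0. ]]
```

View pics/topz.png

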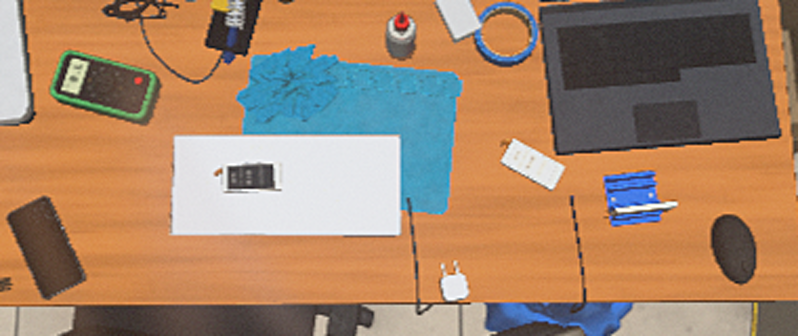

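View pics/w0.png

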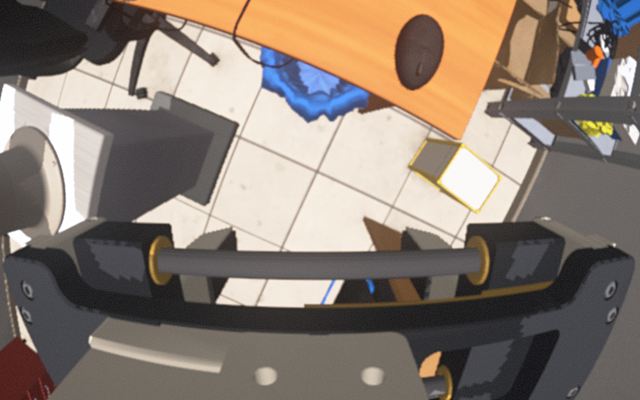

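The zoomed top view confirms B with its connector towards upper left and C standing in the rack. The wrist view has the gripper hiding everything below about row 230. Next I'll work out a move that puts the wrist camera over B and the rack.

```bash
cat >> h.py <<'E'
np.set_printoptions(precision=3,suppress=True)
def Rt(yawz,tilt_axis=None,ang=0):
    # tool pointing down, jaw axis z at yaw yawz (deg)
    a=np.radians(yawz); z=np.array([np.cos(a),np.sin(a),0]); x=np.array([0,0,-1.]); y=np.cross(z,x)
    R=np.c_[x,y,z]
    if tilt_axis is not None: R=Ro.from_rotvec(np.array(tilt_axis,float)*ang).as_matrix()@R
    return R
def delta(P,R,o=None):
    o=o or get_obs(); R0=Rm(o['tcp_rot']); p=R0.T@(np.array(P)-o['tool_pos'])/10
    w=Ro.from_matrix(R0.T@R).as_rotvec()
    print('t cm',np.round(p,2),'w',np.round(w,3)); return p,w
E
python3 - <<'E'
from h import *
delta([502,-338,150],Rt(-30)); o=get_obs(); R=Rm(o['tcp_rot']); print(np.degrees(np.arctan2(R[1,2],R[0,2])))
E
```

```text
t cm [ 7.63 31.39 -0.73] w [-0.614 -0.001 -0.001]
-65.20698020343156
```

```bash
python3 -m creep '[{"tx":0.5,"ty":2,"wx":-0.05,"gripper":-1},{"tx":1.5,"ty":6,"wx":-0.15,"gripper":-1},{"tx":2.7,"ty":10.2,"wx":-0.25,"gripper":-1},{"tx":4,"ty":15,"wx":-0.35,"gripper":-1},{"tx":5,"ty":19,"wx":-0.45,"gripper":-1},{"tx":6,"ty":23,"wx":-0.53,"gripper":-1},{"tx":7,"ty":27,"wx":-0.59,"gripper":-1},{"tx":7.6,"ty":30,"tz":-0.7,"wx":-0.614,"gripper":-1}]'
python3 - <<'E'
from h import *
w=capture('wrist'); save(w,'w1.png'); np.savez('w1.npz',**w); o=get_obs(); print(o['tool_pos'],w['xyz'])
E
```

```text
[ 220.153 -476.366  226.319] [ 280.48  -448.126  384.886]validation failed for argument at $[0]...
```

View pics/w1.png

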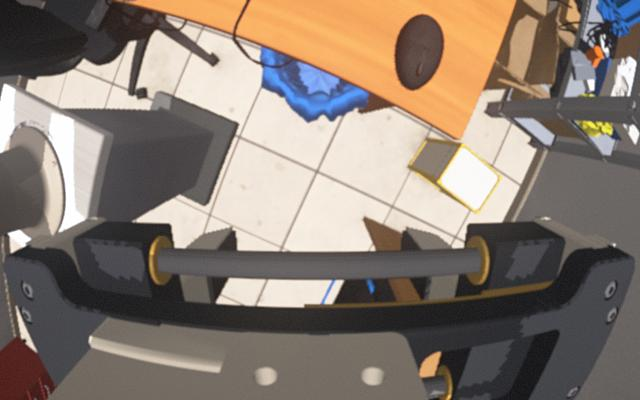

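The call was refused and the arm didn't move, so the view is unchanged. Rows probably need all seven keys.

```bash
python3 -m creep '[{"tx":0.5,"ty":2,"tz":0,"wx":-0.05,"wy":0,"wz":0,"gripper":-1},{"tx":1.5,"ty":6,"tz":0,"wx":-0.15,"wy":0,"wz":0,"gripper":-1},{"tx":2.7,"ty":10,"tz":0,"wx":-0.25,"wy":0,"wz":0,"gripper":-1},{"tx":4,"ty":14,"tz":0,"wx":-0.35,"wy":0,"wz":0,"gripper":-1},{"tx":5,"ty":18,"tz":0,"wx":-0.45,"wy":0,"wz":0,"gripper":-1},{"tx":6,"ty":22,"tz":-0.5,"wx":-0.53,"wy":0,"wz":0,"gripper":-1},{"tx":7,"ty":26,"tz":-0.7,"wx":-0.6,"wy":0,"wz":0,"gripper":-1},{"tx":7.6,"ty":30,"tz":-0.7,"wx":-0.614,"wy":0,"wz":0,"gripper":-1}]'
python3 - <<'E'
from h import *
w=capture('wrist'); save(w,'w1.png'); np.savez('w1.npz',**w); o=get_obs(); print(o['time'],o['tool_pos'],w['xyz'])
E
```

```text
time: 0.87
tool_pos: [490.7, -342.5, 149.4]
tcp_rot: [2.967, 1.569, 2.447]
contact_force: [-0.1, -1.5, 0.0]
grip_width: 92.1
0.9167 [ 496.417 -338.887  148.448] [ 524.397 -285.108  308.055]
```

View pics/w1.png

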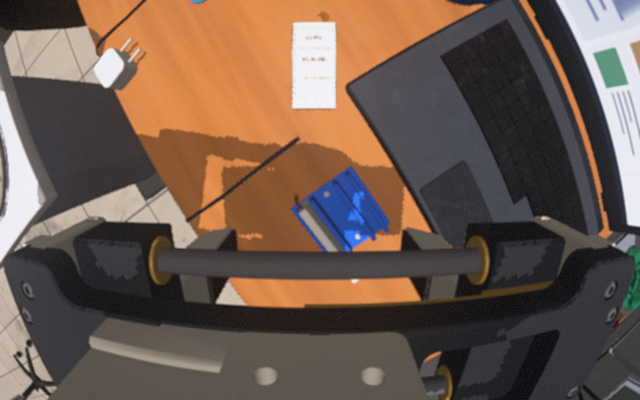

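The wrist view shows B at (293–335, 22–107) with its connector at (323,15), the charger at (112,65), and the rack around (340,208) with C at (315,225). The laptop edge lies 60–75 px to the right of B. I'll segment B in this view.

```bash
cat >> h.py <<'E'
def rectfit(c,mask,z,fish=True):
    """largest blob -> contour to plane z -> minAreaRect: centre, (long,short), yaw of long side"""
    cs,_=cv2.findContours(mask.astype(np.uint8),cv2.RETR_EXTERNAL,cv2.CHAIN_APPROX_NONE)
    k=max(cs,key=cv2.contourArea)[:,0,:]
    P=onplane(c,k[:,0],k[:,1],z,fish)[:,:2].astype(np.float32)
    (cx,cy),(a,b),t=cv2.minAreaRect(P)
    if a<b: a,b,t=b,a,t+90
    return np.array([cx,cy]),(a,b),t%180,k
E
python3 - <<'E'
from h import *
w=dict(np.load('w1.npz')); f=w['frame'].astype(int)
m=(f.min(2)>150)&(f.max(2)-f.min(2)<40); roi=np.zeros_like(m); roi[5:125,270:345]=1; m&=roi
m=cv2.morphologyEx(m.astype(np.uint8),cv2.MORPH_CLOSE,np.ones((9,9)))
m=cv2.morphologyEx(m,cv2.MORPH_OPEN,np.ones((3,3)))
c,s,t,k=rectfit(w,m,8); print('B',c,s,t,k.min(0),k.max(0))
print('head conn',onplane(w,323,15,4,True))
for n,p in {'rackTL':(293,208),'rackT':(349,168),'rackR':(388,225)}.items(): print(n,onplane(w,*p,24,True))
im=f[140:260,230:440,::-1].astype(np.uint8); cv2.imwrite('pics/w1r.png',cv2.resize(im,None,fx=3.5,fy=3.5,interpolation=cv2.INTER_CUBIC))
E
```

```text
B [ 549.208 -230.248] (87.23403930664062, 41.407981872558594) 60.046939849853516 [292  22] [335 108]
head conn [[ 583.408 -189.169    4.   ]]
rackTL [[ 463.648 -340.442   24.   ]]
rackT [[ 528.405 -333.226   24.   ]]
rackR [[ 535.359 -401.56    24.   ]]
```

View pics/w1r.png

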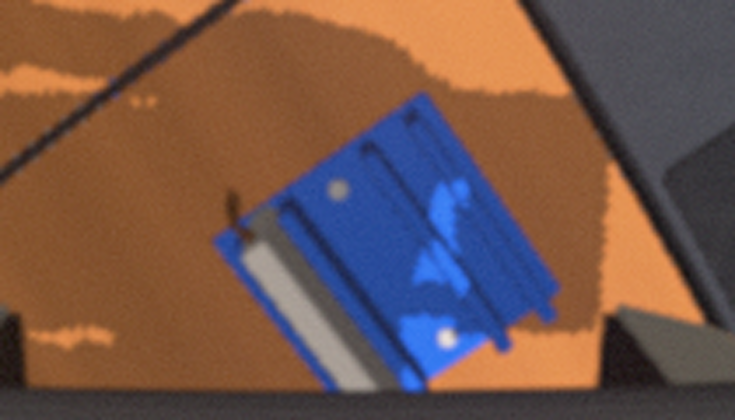

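B is at (549.2, −230.2), yaw 60.0°, and its measured size of 87 × 41 mm fits. I'll go above it with a partly closed gripper.

Run:
```python
from h import *
print(get_obs()['tool_pos']); delta([547.2,-233.7,40],Rt(-30)); delta([547.2,-233.7,2],Rt(-30))
```

```text
[ 496.417 -338.887  148.448]
t cm [10.89 11.61 -0.8 ] w [ 0.006 -0.    -0.004]
t cm [14.69 11.6  -0.8 ] w [ 0.006 -0.    -0.004]
```

```bash
python3 -m creep '[{"tx":1,"ty":2,"tz":0,"wx":0,"wy":0,"wz":0,"gripper":-0.35},{"tx":3,"ty":5,"tz":-0.4,"wx":0.006,"wy":0,"wz":0,"gripper":-0.35},{"tx":5.5,"ty":8,"tz":-0.8,"wx":0.006,"wy":0,"wz":0,"gripper":-0.35},{"tx":8,"ty":10.5,"tz":-0.8,"wx":0.006,"wy":0,"wz":0,"gripper":-0.35},{"tx":10,"ty":11.6,"tz":-0.8,"wx":0.006,"wy":0,"wz":0,"gripper":-0.35},{"tx":10.5,"ty":11.6,"tz":-0.8,"wx":0.006,"wy":0,"wz":0,"gripper":-0.35},{"tx":10.5,"ty":11.6,"tz":-0.8,"wx":0.006,"wy":0,"wz":0,"gripper":-0.35}]'
python3 - <<'E'
from h import *
o=get_obs(); print(o['tool_pos'],o['grip_width'],o['contact_force']); delta([547.2,-233.7,2],Rt(-30))
E
```

```text
time: 1.5
tool_pos: [539.9, -239.3, 44.2]
tcp_rot: [-3.06, 1.567, 2.695]
contact_force: [0.1, 0.1, 0.1]
grip_width: 62.0
[ 539.887 -239.251   44.153] 61.9804929161388 [0.073 0.054 0.082]
t cm [4.21 0.85 0.37] w [-0.005 -0.004  0.   ]
```

```bash
python3 -m creep '[{"tx":1,"ty":0.5,"tz":0.2,"wx":0,"wy":0,"wz":0,"gripper":-0.35},{"tx":2,"ty":0.85,"tz":0.37,"wx":0,"wy":0,"wz":0,"gripper":-0.35},{"tx":2.5,"ty":0.85,"tz":0.37,"wx":0,"wy":0,"wz":0,"gripper":-0.35},{"tx":2.5,"ty":0.85,"tz":0.37,"wx":0,"wy":0,"wz":0,"gripper":-0.35}]'
python3 - <<'E'
from h import *
o=get_obs(); print(o['tool_pos'],o['dq']); delta([547.2,-233.7,2],Rt(-30))
w=capture('wrist'); save(w,'w2.png')
E
```

```text
time: 1.83
tool_pos: [547.6, -234.8, 19.7]
tcp_rot: [-3.061, 1.569, 2.691]
contact_force: [-0.3, -0.4, 1.0]
grip_width: 62.1
[ 547.607 -234.807   19.723] [-0.    -0.019 -0.007 -0.002  0.018 -0.002]
t cm [ 1.77  0.08 -0.09] w [-0.007 -0.001  0.   ]
```

View pics/w2.png

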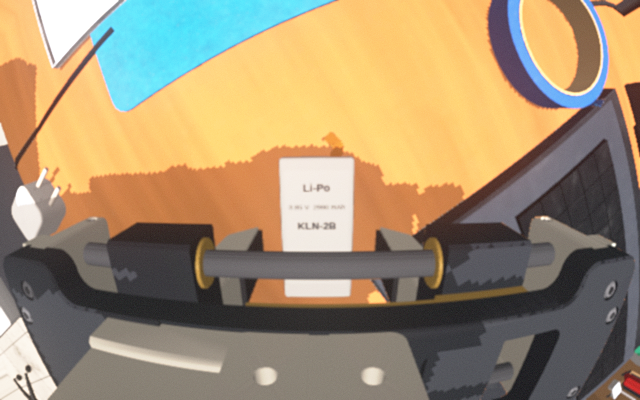

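B at (282–353, 158–295) is centred between the fingers at columns 245 and 395. I'll descend and close.

```bash
python3 -m creep '[{"tx":0.7,"ty":0,"tz":-0.05,"wx":0,"wy":0,"wz":0,"gripper":-0.35},{"tx":1.3,"ty":0.1,"tz":-0.1,"wx":0,"wy":0,"wz":0,"gripper":-0.35},{"tx":1.7,"ty":0.1,"tz":-0.1,"wx":0,"wy":0,"wz":0,"gripper":-0.35},{"tx":1.75,"ty":0.1,"tz":-0.1,"wx":0,"wy":0,"wz":0,"gripper":0.5},{"tx":1.75,"ty":0.1,"tz":-0.1,"wx":0,"wy":0,"wz":0,"gripper":0.5},{"tx":1.75,"ty":0.1,"tz":-0.1,"wx":0,"wy":0,"wz":0,"gripper":0.5},{"tx":1.75,"ty":0.1,"tz":-0.1,"wx":0,"wy":0,"wz":0,"gripper":0.5},{"tx":1.75,"ty":0.1,"tz":-0.1,"wx":0,"wy":0,"wz":0,"gripper":0.5}]'; python3 -c "
from h import *
o=get_obs(); print(o['tool_pos'],o['tcp_rot'],o['grip_width'],o['contact_force'])"
```

```text
time: 2.55
tool_pos: [548.6, -233.2, 4.3]
tcp_rot: [0.309, 1.569, -0.222]
contact_force: [0.4, 4.2, 9.3]
grip_width: 40.9
[ 548.58  -233.213    4.337] [ 0.309  1.569 -0.222] 40.865747503841504 [0.429 4.186 9.307]
```

Gripped at 40.9 mm wide. Now lift, and carry it towards the sheet.

```bash
python3 -m creep '[{"tx":-0.5,"ty":0,"tz":0,"wx":0,"wy":0,"wz":0,"gripper":0.5},{"tx":-1.5,"ty":0,"tz":0,"wx":0,"wy":0,"wz":0,"gripper":0.5},{"tx":-3,"ty":0,"tz":0,"wx":0,"wy":0,"wz":0,"gripper":0.5},{"tx":-5,"ty":0,"tz":0,"wx":0,"wy":0,"wz":0,"gripper":0.5},{"tx":-7.5,"ty":0,"tz":0,"wx":0,"wy":0,"wz":0,"gripper":0.5},{"tx":-9.5,"ty":0,"tz":0,"wx":0,"wy":0,"wz":0,"gripper":0.5},{"tx":-10,"ty":0,"tz":0,"wx":0,"wy":0,"wz":0,"gripper":0.5},{"tx":-10,"ty":0,"tz":0,"wx":0,"wy":0,"wz":0,"gripper":0.5}]'; python3 -c "
from h import *
o=get_obs(); print(o['tool_pos'],o['tcp_rot'],o['grip_width'],o['contact_force'])
delta([530,90,120],Rt(0))"
```

```text
time: 3.22
tool_pos: [548.5, -234.0, 105.0]
tcp_rot: [-0.084, 1.567, -0.615]
contact_force: [-0.2, -1.2, -1.4]
grip_width: 40.9
[ 548.506 -233.995  105.005] [-0.084  1.567 -0.615] 40.90562948887326 [-0.213 -1.228 -1.369]
t cm [ -1.57  27.01 -17.98] w [-0.53   0.003  0.001]
```

```bash
python3 -m creep '[{"tx":-0.2,"ty":1.5,"tz":-1,"wx":-0.05,"wy":0,"wz":0,"gripper":0.5},{"tx":-0.5,"ty":4.5,"tz":-3,"wx":-0.12,"wy":0,"wz":0,"gripper":0.5},{"tx":-1,"ty":7.8,"tz":-5.2,"wx":-0.2,"wy":0,"wz":0,"gripper":0.5},{"tx":-1.5,"ty":11.1,"tz":-7.4,"wx":-0.28,"wy":0,"wz":0,"gripper":0.5},{"tx":-1.5,"ty":14.4,"tz":-9.6,"wx":-0.36,"wy":0,"wz":0,"gripper":0.5},{"tx":-1.5,"ty":17.7,"tz":-11.8,"wx":-0.44,"wy":0,"wz":0,"gripper":0.5},{"tx":-1.5,"ty":21,"tz":-14,"wx":-0.5,"wy":0,"wz":0,"gripper":0.5},{"tx":-1.5,"ty":23,"tz":-15.3,"wx":-0.53,"wy":0,"wz":0,"gripper":0.5}]'; python3 -m creep '[{"tx":0,"ty":2.5,"tz":0,"wx":0,"wy":0,"wz":0,"gripper":0.5},{"tx":0,"ty":4,"tz":0,"wx":0,"wy":0,"wz":0,"gripper":0.5},{"tx":0,"ty":4,"tz":0,"wx":0,"wy":0,"wz":0,"gripper":0.5},{"tx":0,"ty":4,"tz":0,"wx":0,"wy":0,"wz":0,"gripper":0.5}]';python3 -c "
from h import *
w=capture('wrist'); save(w,'w3.png'); np.savez('w3.npz',**w)
o=get_obs(); print(o['tool_pos'],o['tcp_rot'],o['grip_width'],o['dq'])
R=Rm(o['tcp_rot']); print(R)"
```

```text
time: 3.88
tool_pos: [530.2, 45.9, 116.6]
tcp_rot: [2.904, 1.567, 2.908]
contact_force: [-0.3, -0.8, 0.1]
grip_width: 41.0
time: 4.22
tool_pos: [531.3, 82.9, 116.8]
tcp_rot: [-2.94, 1.568, -2.939]
contact_force: [-0.5, -0.2, -0.8]
grip_width: 40.8
[531.493  82.179 117.072] [-2.865  1.569 -2.864] 41.32714410581419 [-0.022 -0.007 -0.004  0.001  0.002  0.   ]
[[-0.002 -0.001  1.   ]
 [-0.001  1.     0.001]
 [-1.    -0.001 -0.002]]
```

View pics/w3.png

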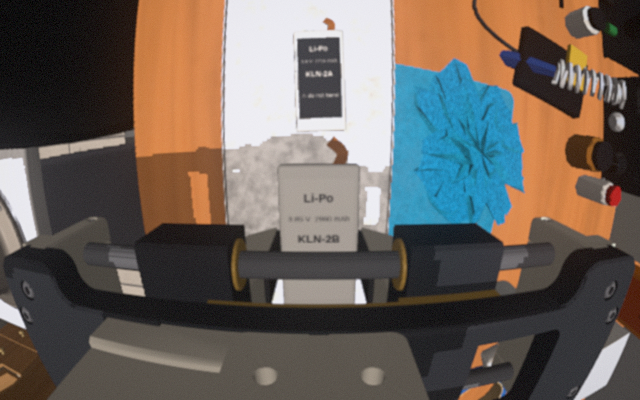

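A lies on the sheet at (294–347, 30–130) with its connector at the top. B is in the grip at (278–360, 165+), also with its connector up. Now I'll zoom in on A's outline.

Run:
```python
from h import *
w=dict(np.load('w3.npz')); f=w['frame']
im=f[5:185,250:390,::-1]; cv2.imwrite('pics/w3z.png',cv2.resize(im,None,fx=3.3,fy=3.3,interpolation=cv2.INTER_CUBIC))
for r in (50,80,110): print(r,[int(x) for x in f[r,286:356].mean(1)])
for cc in (310,330): print(cc,[int(x) for x in f[20:45,cc].mean(1)],[int(x) for x in f[115:140,cc].mean(1)])
```

```text
50 [238, 238, 237, 237, 239, 238, 235, 223, 211, 223, 206, 145, 80, 68, 69, 71, 71, 73, 69, 68, 67, 72, 96, 134, 165, 160, 142, 133, 137, 134, 114, 105, 122, 139, 129, 100, 93, 111, 129, 136, 126, 105, 80, 70, 67, 69, 67, 68, 69, 69, 68, 64, 76, 134, 199, 230, 230, 227, 235, 238, 236, 237, 237, 236, 238, 237, 237, 238, 237, 239]
80 [239, 237, 239, 239, 238, 239, 238, 230, 221, 226, 230, 193, 127, 81, 71, 70, 69, 68, 68, 72, 68, 71, 69, 71, 69, 65, 67, 69, 67, 70, 67, 68, 67, 69, 66, 72, 71, 69, 65, 71, 69, 68, 68, 68, 68, 71, 67, 67, 69, 67, 69, 65, 66, 73, 117, 189, 228, 227, 222, 226, 236, 237, 238, 238, 238, 237, 238, 238, 238, 238]
110 [238, 238, 239, 238, 239, 238, 239, 238, 238, 230, 229, 238, 232, 169, 92, 69, 68, 70, 70, 70, 66, 68, 69, 69, 70, 70, 67, 71, 69, 67, 66, 67, 71, 70, 68, 69, 70, 72, 68, 67, 66, 68, 70, 68, 69, 68, 67, 72, 70, 67, 70, 72, 68, 66, 80, 132, 194, 231, 225, 208, 221, 236, 239, 238, 239, 239, 239, 238, 239, 239]
310 [237, 237, 237, 237, 236, 237, 237, 237, 236, 236, 230, 232, 236, 237, 237, 237, 233, 202, 136, 81, 70, 69, 70, 71, 70] [67, 66, 102, 167, 223, 238, 240, 238, 238, 238, 239, 237, 239, 239, 235, 220, 217, 224, 212, 188, 176, 171, 168, 170, 165]
330 [126, 114, 115, 116, 119, 121, 117, 116, 112, 146, 203, 233, 237, 237, 237, 236, 214, 145, 87, 66, 69, 71, 69, 72, 65] [64, 89, 150, 213, 237, 240, 238, 239, 238, 238, 239, 239, 240, 236, 223, 211, 225, 238, 238, 238, 239, 242, 240, 233, 208]
```

View pics/w3z.png

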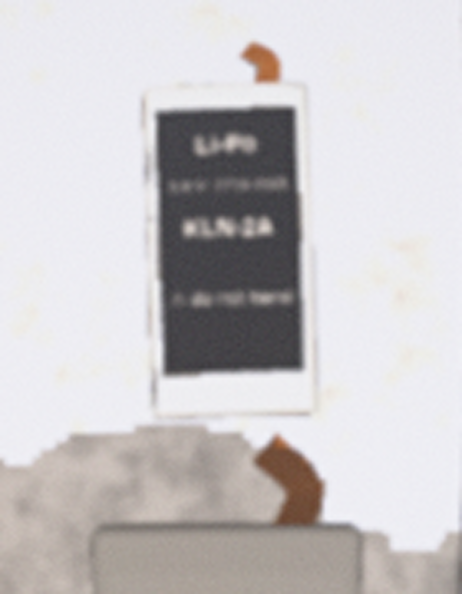

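Run:
```python
from h import *
w=dict(np.load('w3.npz')); f=w['frame'].astype(int)
z=[(143,88),(304,87),(316,412),(155,414)]
p=np.array(z)/3.3+[250-.35,5-.35]
P=onplane(w,p[:,0],p[:,1],13,True)[:,:2]; print(P)
h=(P[0]+P[1])/2; t=(P[2]+P[3])/2; print('A mid',(h+t)/2,'yaw',np.degrees(np.arctan2(*(h-t)[::-1])),np.linalg.norm(h-t),np.linalg.norm(P[0]-P[1]),np.linalg.norm(P[2]-P[3]))
m=np.zeros(f.shape[:2],np.uint8); m[32:128,290:348]=(f.mean(2)<160)[32:128,290:348]
m=cv2.morphologyEx(m,cv2.MORPH_CLOSE,np.ones((7,7)))
c,s,t,k=rectfit(w,m,13); print('label',c,s,t)
# B in hand, top plane 120.8
e=np.array([(95,524),(359,524)])/3.3+[250-.35,5-.35]; Q=onplane(w,e[:,0],e[:,1],120.8,True); print('B head corners',Q, Q.mean(0))
o=get_obs(); R=Rm(o['tcp_rot']); print('in tool',(Q-o['tool_pos'])@R)
```

```text
[[509.925 231.135]
 [551.17  231.373]
 [554.283 145.303]
 [513.217 144.679]]
A mid [532.149 188.123] yaw 92.12582835109676 86.32222579088817 41.245518711413546 41.071276986554835
label [532.023 190.271] (70.20803833007812, 35.82135009765625) 91.86380529403687
B head corners [[511.814 129.842 120.8  ]
 [552.199 129.914 120.8  ]] [532.006 129.878 120.8  ]
in tool [[ -3.715  47.671 -19.662]
 [ -3.8    47.722  20.723]]
```

A is at (532.1, 188.1) with yaw 92.1°. B's head is 47.7 mm ahead of the TCP and centred. I'll compute the tilted placing pose (30 mm overlap, tilt 0.136).

Run:
```python
from h import *
th=0.136; u=np.array([np.cos(np.radians(92.1)),np.sin(np.radians(92.1)),0]); ax=np.cross(u,[0,0,1.])
R=Rt(2.1,ax,th); print(R)
head=np.array([532.1,188.1,0])-15*u+np.array([0,0,13+29*np.sin(th)])  # bottom of head end
tcp=head+R@np.array([-4.3,-47.7,-0.5]); print(tcp)
delta(tcp+[0,0,30],R); delta(tcp+[0,0,1],R)
```

```text
[[-0.005 -0.036  0.999]
 [ 0.135  0.99   0.037]
 [-0.991  0.136  0.   ]]
[533.903 125.281  14.725]
t cm [7.23 4.31 0.26] w [-0.036  0.     0.137]
t cm [10.13  4.32  0.26] w [-0.036  0.     0.137]
```

```bash
python3 -m creep '[{"tx":1,"ty":0.6,"tz":0,"wx":-0.01,"wy":0,"wz":0.03,"gripper":0.5},{"tx":2.5,"ty":1.7,"tz":0.1,"wx":-0.02,"wy":0,"wz":0.08,"gripper":0.5},{"tx":4.5,"ty":3,"tz":0.2,"wx":-0.036,"wy":0,"wz":0.13,"gripper":0.5},{"tx":6.2,"ty":4,"tz":0.26,"wx":-0.036,"wy":0,"wz":0.137,"gripper":0.5},{"tx":7.2,"ty":4.3,"tz":0.26,"wx":-0.036,"wy":0,"wz":0.137,"gripper":0.5},{"tx":7.2,"ty":4.3,"tz":0.26,"wx":-0.036,"wy":0,"wz":0.137,"gripper":0.5},{"tx":7.2,"ty":4.3,"tz":0.26,"wx":-0.036,"wy":0,"wz":0.137,"gripper":0.5}]';python3 -c "
from h import *
w=capture('wrist'); save(w,'w4.png'); np.savez('w4.npz',**w)
o=get_obs(); print(o['tool_pos'],o['grip_width'],o['dq'])
R=Rm(o['tcp_rot']); print(R)
u=np.array([np.cos(np.radians(92.1)),np.sin(np.radians(92.1)),0]); ax=np.cross(u,[0,0,1.])
delta([533.9,125.3,15.5],Rt(2.1,ax,.136))"
```

```text
time: 4.85
tool_pos: [534.6, 124.8, 45.9]
tcp_rot: [1.561, 1.435, 1.596]
contact_force: [-0.1, 0.1, -0.9]
grip_width: 40.9
[535.166 124.921  46.637] 40.95828794331675 [ 0.003 -0.018 -0.009  0.004  0.001  0.001]
[[-0.002 -0.036  0.999]
 [ 0.136  0.99   0.035]
 [-0.991  0.136  0.003]]
t cm [ 3.09 -0.38 -0.13] w [-0.001  0.003 -0.   ]
```

View pics/w4.png

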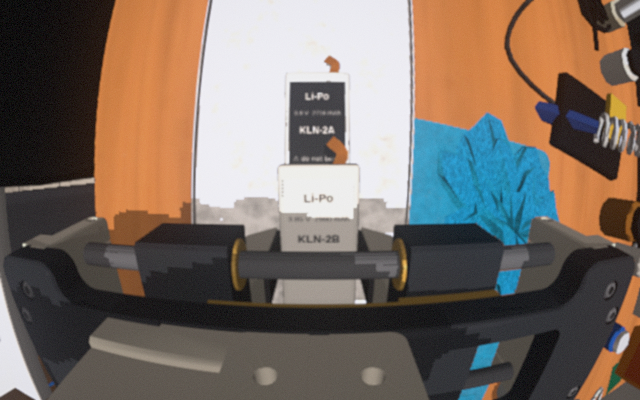

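B is over A's tail and in line with it: A spans columns 286–350, B 278–360. I'll lower it in two steps.

```bash
python3 -m creep '[{"tx":0.8,"ty":-0.1,"tz":-0.05,"wx":0,"wy":0,"wz":0,"gripper":0.5},{"tx":1.7,"ty":-0.2,"tz":-0.1,"wx":0,"wy":0,"wz":0,"gripper":0.5},{"tx":2.5,"ty":-0.3,"tz":-0.13,"wx":0,"wy":0,"wz":0,"gripper":0.5},{"tx":2.9,"ty":-0.37,"tz":-0.13,"wx":0,"wy":0,"wz":0,"gripper":0.5},{"tx":3.05,"ty":-0.38,"tz":-0.13,"wx":0,"wy":0,"wz":0,"gripper":0.5},{"tx":3.05,"ty":-0.38,"tz":-0.13,"wx":0,"wy":0,"wz":0,"gripper":0.5}]';python3 -c "
from h import *
o=get_obs(); print(o['tool_pos'],o['grip_width'],o['dq'],o['contact_force'])"
```

```text
time: 5.4
tool_pos: [533.1, 125.9, 15.1]
tcp_rot: [1.56, 1.434, 1.597]
contact_force: [-0.0, 0.2, -0.5]
grip_width: 41.2
[533.106 125.893  15.147] 41.189366391499796 [ 0.001 -0.003 -0.008  0.006 -0.01   0.001] [-0.042  0.21  -0.487]
```

```bash
python3 -m creep '[{"tx":0.07,"ty":0,"tz":0,"wx":0,"wy":0,"wz":0,"gripper":0.5},{"tx":0.15,"ty":0,"tz":0,"wx":0,"wy":0,"wz":0,"gripper":0.5},{"tx":0.15,"ty":0,"tz":0,"wx":0,"wy":0,"wz":0,"gripper":0.5},{"tx":0.15,"ty":0,"tz":0,"wx":0,"wy":0,"wz":0,"gripper":0.5}]';python3 -c "
from h import *
o=get_obs(); print(o['tool_pos'],o['grip_width'],o['moment'],o['contact_force'])"
```

```text
time: 5.73
tool_pos: [533.5, 126.0, 14.8]
tcp_rot: [1.55, 1.434, 1.586]
contact_force: [-2.9, -2.3, 7.4]
grip_width: 41.0
[533.522 126.027  14.799] 40.99697071915469 [-0.321  0.517  0.139] [-2.865 -2.314  7.432]
```

It made contact at 7 N. Release it and rise along the tool axis.

```bash
python3 -m creep '[{"tx":-0.05,"ty":0,"tz":0,"wx":0,"wy":0,"wz":0,"gripper":0},{"tx":-0.05,"ty":0,"tz":0,"wx":0,"wy":0,"wz":0,"gripper":-0.25},{"tx":-0.05,"ty":0,"tz":0,"wx":0,"wy":0,"wz":0,"gripper":-0.25},{"tx":-0.05,"ty":0,"tz":0,"wx":0,"wy":0,"wz":0,"gripper":-0.25},{"tx":-1,"ty":0,"tz":0,"wx":0,"wy":0,"wz":0,"gripper":-0.25},{"tx":-3,"ty":0,"tz":0,"wx":0,"wy":0,"wz":0,"gripper":-0.25},{"tx":-6,"ty":0,"tz":0,"wx":0,"wy":0,"wz":0,"gripper":-0.25},{"tx":-9,"ty":-2,"tz":0,"wx":0,"wy":0,"wz":0,"gripper":-0.25}]';python3 -m creep '[{"tx":-2,"ty":-4,"tz":0,"wx":0,"wy":0,"wz":-0.1,"gripper":-0.25},{"tx":-3,"ty":-8,"tz":0,"wx":0,"wy":0,"wz":-0.137,"gripper":-0.25},{"tx":-3,"ty":-8,"tz":0,"wx":0,"wy":0,"wz":-0.137,"gripper":-0.25},{"tx":-3,"ty":-8,"tz":0,"wx":0,"wy":0,"wz":-0.137,"gripper":-0.25}]';python3 -c "
from h import *
w=capture('wrist'); save(w,'w5.png'); np.savez('w5.npz',**w)
o=get_obs(); print(o['tool_pos'],o['grip_width'])"
```

```text
time: 6.4
tool_pos: [533.8, 96.0, 101.8]
tcp_rot: [1.56, 1.433, 1.599]
contact_force: [0.2, -0.1, 0.7]
grip_width: 57.5
time: 6.73
tool_pos: [537.8, 9.5, 120.2]
tcp_rot: [-0.012, 1.567, 0.021]
contact_force: [-0.6, 0.2, 0.2]
grip_width: 57.3
[537.268  10.642 119.554] 57.33027124282303
```

View pics/w5.png

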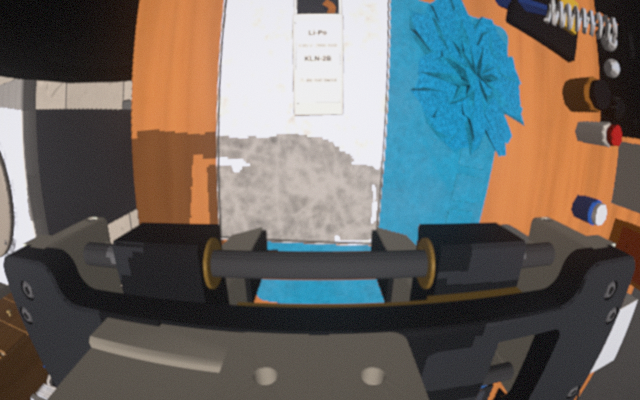

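B lies at (293–343, 13–115) overlapping A's tail, with its connector over A's label. I'll zoom in to measure it.

Run:
```python
from h import *
w=dict(np.load('w5.npz')); f=w['frame']
im=f[0:130,260:375,::-1]; cv2.imwrite('pics/w5z.png',cv2.resize(im,None,fx=4.5,fy=4.5,interpolation=cv2.INTER_CUBIC))
```

```text
(no output)
```

View pics/w5z.png

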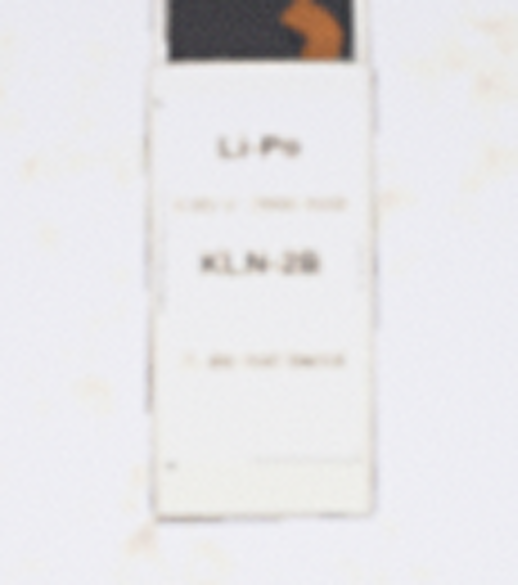

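Run:
```python
from h import *
w=dict(np.load('w5.npz'))
g=lambda x,y:(x/4.5+260-.4,y/4.5-.4)
H=[onplane(w,*g(*p),25,True)[0] for p in [(153,63),(371,63)]]; T=[onplane(w,*g(*p),13,True)[0] for p in [(155,518),(371,514)]]
h=np.mean(H,0);t=np.mean(T,0); print(h,t,h-t,np.linalg.norm(h-t),'yaw',np.degrees(np.arctan2(h[1]-t[1],h[0]-t[0])), np.linalg.norm(H[0]-H[1]))
a=np.array([532.1,188.1]); u=np.array([np.cos(np.radians(92.1)),np.sin(np.radians(92.1))]); n=np.array([-u[1],u[0]])
for p in (h,t): print((p[:2]-a)@u,(p[:2]-a)@n)
w1=dict(np.load('w1.npz'))
for n_,p in {'L':(215,238),'T':(424,92),'R':(560,288)}.items(): print(n_, onplane(w1,p[0]/3.5+230-.4,p[1]/3.5+140-.4,24,True)[0])
print('Ctop L front',onplane(w1,243/3.5+230-.4,247/3.5+140-.4,46,True),onplane(w1,265/3.5+230-.4,237/3.5+140-.4,46,True))
```

```text
[533.017 171.275  25.   ] [536.081  84.904  13.   ] [-3.064 86.371 12.   ] 87.25473133181268 yaw 92.03171742313712 39.952635450383816
-16.84714071111703 -0.299799670620146
-103.27270134658741 -0.19680145973923374
L [ 462.211 -339.167   24.   ]
T [ 530.777 -332.287   24.   ]
R [ 538.176 -399.48    24.   ]
Ctop L front [[ 471.96  -340.499   46.   ]] [[ 478.096 -341.      46.   ]]
```

B is well placed: its head is at −16.8 mm in A's frame and it is 0.3 mm off A's line. Now over to the rack, with the camera above C.

```bash
python3 -c "
from h import *
delta([487,-445,110],Rt(6))"
python3 -m creep '[{"tx":0,"ty":-2,"tz":0,"wx":0,"wy":0,"wz":0,"gripper":-0.25},{"tx":0,"ty":-6,"tz":-0.5,"wx":-0.03,"wy":0,"wz":0,"gripper":-0.25},{"tx":0,"ty":-10,"tz":-1,"wx":-0.07,"wy":0,"wz":0,"gripper":-0.25},{"tx":0,"ty":-14,"tz":-1.5,"wx":-0.07,"wy":0,"wz":0,"gripper":-0.25},{"tx":0,"ty":-18,"tz":-2,"wx":-0.07,"wy":0,"wz":0,"gripper":-0.3},{"tx":0,"ty":-22,"tz":-2.5,"wx":-0.07,"wy":0,"wz":0,"gripper":-0.3},{"tx":0,"ty":-26,"tz":-3,"wx":-0.07,"wy":0,"wz":0,"gripper":-0.3},{"tx":0,"ty":-30,"tz":-3.5,"wx":-0.07,"wy":0,"wz":0,"gripper":-0.3}]'; python3 -c "
from h import *
delta([487,-445,110],Rt(6))"
```

```text
t cm [  0.9  -45.37  -6.58] w [-0.071  0.003 -0.001]
time: 7.45
tool_pos: [513.0, -290.5, 118.6]
tcp_rot: [0.703, 1.568, 0.81]
contact_force: [1.3, 0.0, -0.3]
grip_width: 59.9
t cm [  0.82 -15.08  -4.23] w [ 0.002  0.002 -0.002]
```

```bash
python3 -m creep '[{"tx":0.2,"ty":-3,"tz":-0.8,"wx":0,"wy":0,"wz":0,"gripper":-0.3},{"tx":0.5,"ty":-7,"tz":-1.8,"wx":0,"wy":0,"wz":0,"gripper":-0.3},{"tx":0.8,"ty":-10.5,"tz":-2.8,"wx":0,"wy":0,"wz":0,"gripper":-0.3},{"tx":0.8,"ty":-13.5,"tz":-3.8,"wx":0,"wy":0,"wz":0,"gripper":-0.3},{"tx":0.8,"ty":-15,"tz":-4.2,"wx":0,"wy":0,"wz":0,"gripper":-0.3},{"tx":0.8,"ty":-15,"tz":-4.2,"wx":0,"wy":0,"wz":0,"gripper":-0.3},{"tx":0.8,"ty":-15,"tz":-4.2,"wx":0,"wy":0,"wz":0,"gripper":-0.3}]'; python3 -c "
from h import *
w=capture('wrist'); save(w,'w6.png'); np.savez('w6.npz',**w)
o=get_obs(); print(o['tool_pos'],o['grip_width'],w['xyz'])
im=w['frame'][:230,200:440,::-1]; cv2.imwrite('pics/w6z.png',cv2.resize(im,None,fx=2.6,fy=2.6,interpolation=cv2.INTER_CUBIC))"
```

```text
time: 8.03
tool_pos: [487.4, -443.0, 110.0]
tcp_rot: [0.802, 1.568, 0.907]
contact_force: [0.6, 0.8, 0.3]
grip_width: 59.7
[ 487.7   -442.123  110.257] 59.46224948410922 [ 481.277 -377.435  268.791]
```

View pics/w6z.png

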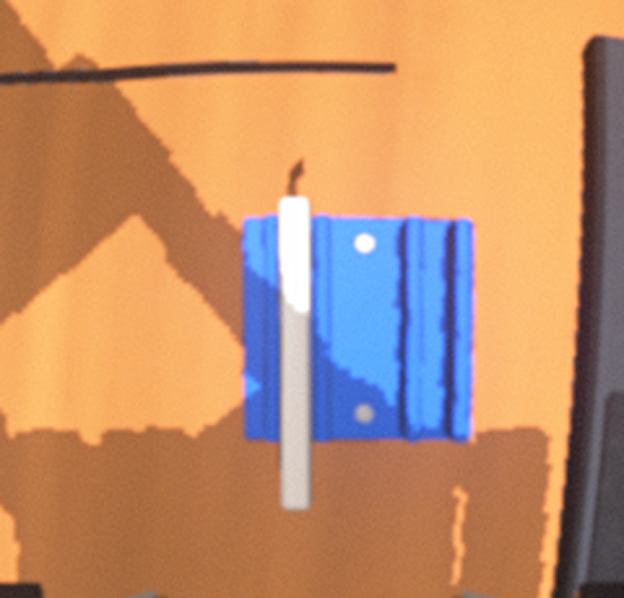

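C is seen edge-on from above at zoomed (281–309, 198–508), with its connector at the top (296,175). The rack is at (243–473, 217–440).

Run:
```python
from h import *
w=dict(np.load('w6.npz'))
P=np.array([onplane(w,x/2.6+200-.3,y/2.6-.3,46,True)[0] for x,y in [(281,197),(309,197),(310,508),(281,508)]])
h=(P[0]+P[1])/2;t=(P[2]+P[3])/2; m=(h+t)/2; print(P,m,np.linalg.norm(h-t),np.degrees(np.arctan2(h[1]-t[1],h[0]-t[0])))
Q=np.array([onplane(w,x/2.6+200-.3,y/2.6-.3,24,True)[0] for x,y in [(243,217),(473,219),(473,440),(243,440)]]); print(Q,Q.mean(0),np.degrees(np.arctan2(*(Q[0]-Q[3])[1::-1])))
yaw=np.degrees(np.arctan2(h[1]-t[1],h[0]-t[0]))-90
delta([m[0],m[1],70],Rt(yaw)); delta([m[0],m[1],27],Rt(yaw))
```

```text
[[ 470.119 -342.102   46.   ]
 [ 477.718 -341.337   46.   ]
 [ 487.132 -428.051   46.   ]
 [ 478.944 -428.909   46.   ]] [ 478.478 -385.1     46.   ] 87.23873523749818 96.00045158008498
[[ 458.299 -345.825   24.   ]
 [ 527.47  -338.068   24.   ]
 [ 535.808 -406.12    24.   ]
 [ 464.998 -413.869   24.   ]] [ 496.644 -375.971   24.   ] 95.62281451609167
t cm [ 4.04  5.76 -0.32] w [ 0.002  0.002 -0.002]
t cm [ 8.34  5.75 -0.33] w [ 0.002  0.002 -0.002]
```

```bash
python3 -m creep '[{"tx":0.5,"ty":1,"tz":-0.1,"wx":0,"wy":0,"wz":0,"gripper":-0.3},{"tx":1.5,"ty":3,"tz":-0.3,"wx":0,"wy":0,"wz":0,"gripper":-0.3},{"tx":2.7,"ty":5,"tz":-0.3,"wx":0,"wy":0,"wz":0,"gripper":-0.3},{"tx":3.7,"ty":5.75,"tz":-0.3,"wx":0,"wy":0,"wz":0,"gripper":-0.3},{"tx":4,"ty":5.75,"tz":-0.3,"wx":0,"wy":0,"wz":0,"gripper":-0.3},{"tx":4,"ty":5.75,"tz":-0.3,"wx":0,"wy":0,"wz":0,"gripper":-0.3}]'; python3 -c "
from h import *
w=capture('wrist'); save(w,'w7.png')
o=get_obs(); print(o['tool_pos'],o['grip_width'],o['contact_force'])
delta([478.5,-385.1,28],Rt(6))"
```

```text
time: 8.58
tool_pos: [478.8, -384.9, 70.6]
tcp_rot: [0.615, 1.569, 0.723]
contact_force: [0.1, -0.8, 0.5]
grip_width: 59.6
[ 479.083 -386.201   71.358] 59.59776185402355 [ 0.318 -0.305  0.676]
t cm [ 4.34  0.12 -0.06] w [0.003 0.003 0.   ]
```

View pics/w7.png

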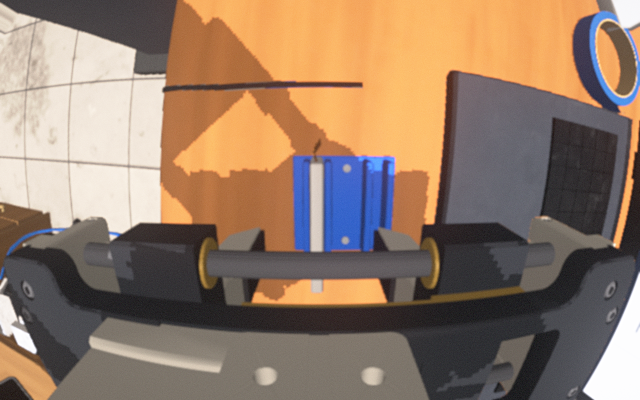

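C (column 317) is centred between the fingers (columns 247 and 388). Descend to z 28 and close.

```bash
python3 -m creep '[{"tx":1.2,"ty":0,"tz":-0.05,"wx":0,"wy":0,"wz":0,"gripper":-0.3},{"tx":2.8,"ty":0,"tz":-0.05,"wx":0,"wy":0,"wz":0,"gripper":-0.3},{"tx":3.9,"ty":0,"tz":-0.05,"wx":0,"wy":0,"wz":0,"gripper":-0.3},{"tx":4.3,"ty":0,"tz":-0.05,"wx":0,"wy":0,"wz":0,"gripper":-0.3},{"tx":4.3,"ty":0,"tz":-0.05,"wx":0,"wy":0,"wz":0,"gripper":0},{"tx":4.3,"ty":0,"tz":-0.05,"wx":0,"wy":0,"wz":0,"gripper":0.4},{"tx":4.3,"ty":0,"tz":-0.05,"wx":0,"wy":0,"wz":0,"gripper":0.7},{"tx":4.3,"ty":0,"tz":-0.05,"wx":0,"wy":0,"wz":0,"gripper":1}]';python3 -m creep '[{"tx":0,"ty":0,"tz":0,"wx":0,"wy":0,"wz":0,"gripper":1},{"tx":0,"ty":0,"tz":0,"wx":0,"wy":0,"wz":0,"gripper":1},{"tx":0,"ty":0,"tz":0,"wx":0,"wy":0,"wz":0,"gripper":1}]'; python3 -c "
from h import *
o=get_obs(); print(o['tool_pos'],o['grip_width'],o['contact_force'])"
```

```text
time: 9.3
tool_pos: [478.3, -387.5, 29.0]
tcp_rot: [-0.417, 1.567, -0.311]
contact_force: [-0.4, 0.3, 0.8]
grip_width: 37.4
time: 9.55
tool_pos: [478.0, -387.1, 28.4]
tcp_rot: [-0.229, 1.568, -0.123]
contact_force: [1.0, 0.1, 0.6]
grip_width: 17.3
[ 478.018 -387.134   28.369] 17.312371923623612 [0.96  0.051 0.584]
```

```bash
python3 -m creep '[{"tx":0,"ty":0,"tz":0,"wx":0,"wy":0,"wz":0,"gripper":1},{"tx":0,"ty":0,"tz":0,"wx":0,"wy":0,"wz":0,"gripper":1},{"tx":0,"ty":0,"tz":0,"wx":0,"wy":0,"wz":0,"gripper":1},{"tx":0,"ty":0,"tz":0,"wx":0,"wy":0,"wz":0,"gripper":1}]'; python3 -c "
from h import *
o=get_obs(); print(o['tool_pos'],o['grip_width'],o['contact_force'])"
```

```text
time: 9.88
tool_pos: [478.0, -387.1, 28.2]
tcp_rot: [-0.147, 1.568, -0.041]
contact_force: [-0.9, 0.6, 0.8]
grip_width: 8.2
[ 477.957 -387.064   28.174] 8.162122961299968 [-0.924  0.572  0.819]
```

Gripped at 8.2 mm. Pull straight up.

```bash
python3 -m creep '[{"tx":-0.4,"ty":0,"tz":0,"wx":0,"wy":0,"wz":0,"gripper":1},{"tx":-1.2,"ty":0,"tz":0,"wx":0,"wy":0,"wz":0,"gripper":1},{"tx":-2.4,"ty":0,"tz":0,"wx":0,"wy":0,"wz":0,"gripper":1},{"tx":-4,"ty":0,"tz":0,"wx":0,"wy":0,"wz":0,"gripper":1},{"tx":-6,"ty":0,"tz":0,"wx":0,"wy":0,"wz":0,"gripper":1},{"tx":-7.5,"ty":0,"tz":0,"wx":0,"wy":0,"wz":0,"gripper":1},{"tx":-8,"ty":0,"tz":0,"wx":0,"wy":0,"wz":0,"gripper":1},{"tx":-8,"ty":0,"tz":0,"wx":0,"wy":0,"wz":0,"gripper":1}]'; python3 -c "
from h import *
w=capture('wrist'); save(w,'w8.png')
o=get_obs(); print(o['tool_pos'],o['grip_width'],o['contact_force'],o['joint_positions'])
R=Rt(0,[0,1,0],.5); print(R)
corner=np.array([478,-200,0]); tcp=corner-R@np.array([24.2,0,4]); print(tcp)
delta([505,-200,80],Rt(0)); delta(tcp+[0,0,40],R)"
```

```text
time: 10.55
tool_pos: [478.5, -387.8, 110.5]
tcp_rot: [-0.624, 1.565, -0.518]
contact_force: [1.0, -0.4, -0.8]
grip_width: 8.3
[ 477.951 -387.252  108.971] 8.078754378335688 [-0.039  0.512 -0.813] [-0.806  0.61   1.422  0.002  1.106 -0.913]
[[-0.479  0.     0.878]
 [ 0.     1.     0.   ]
 [-0.878  0.    -0.479]]
[ 486.092 -200.      23.155]
t cm [ 2.88 18.34  4.66] w [0.106 0.004 0.001]
t cm [ 4.56 18.54  2.77] w [0.103 0.503 0.028]
```

View pics/w8.png

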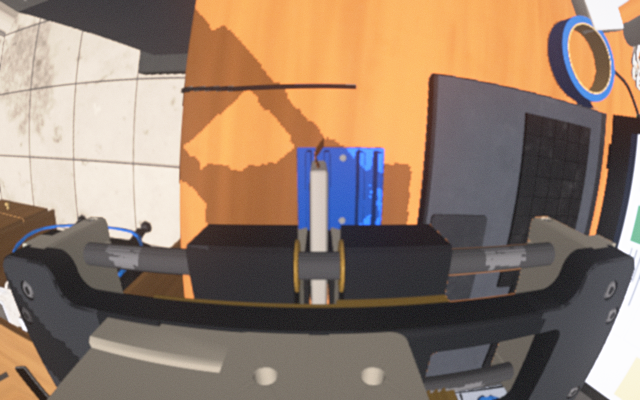

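C is out of the slot, held at (319,165–300). Carry it over the bare desk while leaning it back.

```bash
python3 -m creep '[{"tx":0,"ty":2,"tz":0.3,"wx":0.01,"wy":0.03,"wz":0,"gripper":1},{"tx":0,"ty":5.5,"tz":0.8,"wx":0.03,"wy":0.12,"wz":0.007,"gripper":1},{"tx":0.5,"ty":9.5,"tz":1.4,"wx":0.05,"wy":0.23,"wz":0.014,"gripper":1},{"tx":1.5,"ty":13.5,"tz":2,"wx":0.07,"wy":0.34,"wz":0.02,"gripper":1},{"tx":2.5,"ty":16.5,"tz":2.5,"wx":0.09,"wy":0.44,"wz":0.025,"gripper":1},{"tx":3.7,"ty":18.3,"tz":2.77,"wx":0.103,"wy":0.503,"wz":0.028,"gripper":1},{"tx":4.2,"ty":18.5,"tz":2.77,"wx":0.103,"wy":0.503,"wz":0.028,"gripper":1},{"tx":4.2,"ty":18.5,"tz":2.77,"wx":0.103,"wy":0.503,"wz":0.028,"gripper":1}]'; python3 -c "
from h import *
w=capture('side'); save(w,'s8.png')
im=w['frame'][150:330,220:460,::-1]; cv2.imwrite('pics/s8z.png',cv2.resize(im,None,fx=3.2,fy=3.2,interpolation=cv2.INTER_CUBIC))
o=get_obs(); print(o['tool_pos'],o['grip_width'],o['contact_force'],o['joint_positions']); print(Rm(o['tcp_rot']))
R=Rt(0,[0,1,0],.5); delta([486,-200,24.2],R)"
```

```text
time: 11.27
tool_pos: [485.1, -198.4, 63.2]
tcp_rot: [3.133, 1.065, 3.138]
contact_force: [-0.3, -0.4, -0.2]
grip_width: 8.3
[ 485.195 -199.925   64.651] 8.600526348545573 [ 0.172 -0.461  0.43 ] [-0.418  0.797  1.309 -0.196  1.504 -0.361]
[[-0.482 -0.002  0.876]
 [ 0.001  1.     0.003]
 [-0.876  0.003 -0.482]]
t cm [ 3.51 -0.02  2.02] w [ 0.003 -0.003 -0.001]
```

View pics/s8z.png

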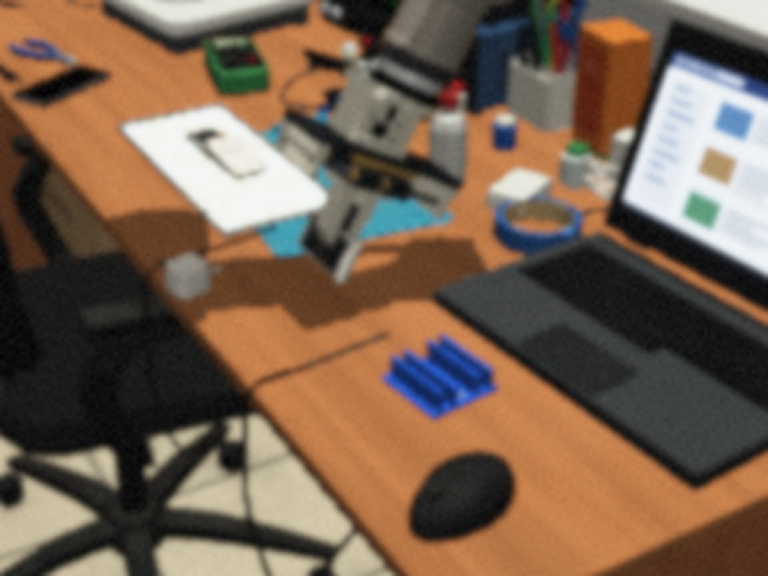

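The battery leans the right way, with its top away from the robot. Lower it vertically.

```bash
python3 -m creep '[{"tx":0.8,"ty":0,"tz":0.45,"wx":0,"wy":0,"wz":0,"gripper":1},{"tx":1.9,"ty":0,"tz":1.05,"wx":0,"wy":0,"wz":0,"gripper":1},{"tx":2.8,"ty":0,"tz":1.55,"wx":0,"wy":0,"wz":0,"gripper":1},{"tx":3.2,"ty":0,"tz":1.8,"wx":0,"wy":0,"wz":0,"gripper":1},{"tx":3.45,"ty":0,"tz":1.95,"wx":0,"wy":0,"wz":0,"gripper":1},{"tx":3.45,"ty":0,"tz":1.95,"wx":0,"wy":0,"wz":0,"gripper":1}]'; python3 -c "
from h import *
o=get_obs(); print(o['tool_pos'],o['grip_width'],o['contact_force'])"
```

```text
time: 11.82
tool_pos: [485.9, -200.3, 25.8]
tcp_rot: [3.138, 1.069, 3.138]
contact_force: [-0.5, -0.1, -1.0]
grip_width: 8.2
[ 485.867 -200.315   25.76 ] 8.198447215585398 [-0.455 -0.061 -1.005]
```

```bash
python3 -m creep '[{"tx":0.1,"ty":0,"tz":0.05,"wx":0,"wy":0,"wz":0,"gripper":1},{"tx":0.18,"ty":0,"tz":0.1,"wx":0,"wy":0,"wz":0,"gripper":1},{"tx":0.22,"ty":0,"tz":0.12,"wx":0,"wy":0,"wz":0,"gripper":1},{"tx":0.22,"ty":0,"tz":0.12,"wx":0,"wy":0,"wz":0,"gripper":1}]'; python3 -c "
from h import *
o=get_obs(); print(o['tool_pos'],o['grip_width'],o['contact_force'])"
```

```text
time: 12.15
tool_pos: [486.5, -200.1, 24.1]
tcp_rot: [3.139, 1.07, 3.14]
contact_force: [0.2, -0.8, -1.3]
grip_width: 8.1
[ 486.469 -200.104   24.11 ] 8.137500141666804 [ 0.203 -0.761 -1.291]
```

```bash
python3 -m creep '[{"tx":0.05,"ty":0,"tz":0.03,"wx":0,"wy":0,"wz":0,"gripper":1},{"tx":0.1,"ty":0,"tz":0.06,"wx":0,"wy":0,"wz":0,"gripper":1},{"tx":0.13,"ty":0,"tz":0.07,"wx":0,"wy":0,"wz":0,"gripper":1},{"tx":0.13,"ty":0,"tz":0.07,"wx":0,"wy":0,"wz":0,"gripper":1}]'; python3 -c "
from h import *
o=get_obs(); print(o['tool_pos'],o['grip_width'],o['contact_force'])"
```

```text
time: 12.48
tool_pos: [486.6, -200.1, 23.0]
tcp_rot: [3.139, 1.07, 3.14]
contact_force: [1.3, -0.1, 4.4]
grip_width: 8.1
[ 486.554 -200.137   23.015] 8.050906807716927 [ 1.327 -0.051  4.38 ]
```

In contact. Open to about 26 mm and hold, then withdraw along the tool axis.

```bash
python3 -m creep '[{"tx":0,"ty":0,"tz":0,"wx":0,"wy":0,"wz":0,"gripper":0.43},{"tx":0,"ty":0,"tz":0,"wx":0,"wy":0,"wz":0,"gripper":0.43},{"tx":0,"ty":0,"tz":0,"wx":0,"wy":0,"wz":0,"gripper":0.43},{"tx":0,"ty":0,"tz":0,"wx":0,"wy":0,"wz":0,"gripper":0.43}]'; python3 -c "
from h import *
w=capture('wrist'); save(w,'w9.png')
o=get_obs(); print(o['tool_pos'],o['grip_width'],o['contact_force'])"
```

```text
time: 12.82
tool_pos: [486.2, -200.1, 22.2]
tcp_rot: [3.138, 1.069, 3.139]
contact_force: [-0.1, -0.6, -0.9]
grip_width: 25.1
[ 486.202 -200.079   22.251] 25.835570382640366 [ 0.765 -0.148  0.219]
```

View pics/w9.png

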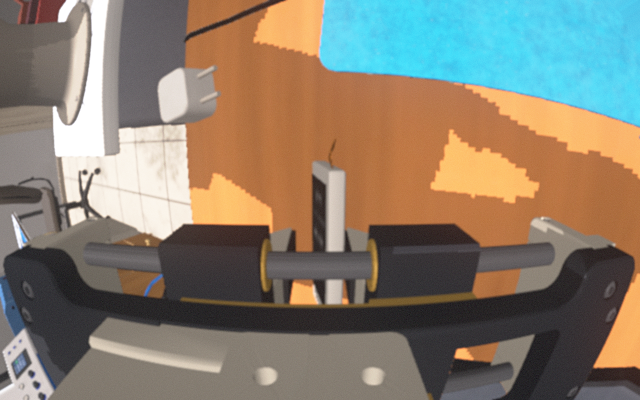

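C leans on the far finger at (328,165–300), with its dark label facing the robot side (left). Withdraw slowly.

```bash
python3 -m creep '[{"tx":-0.5,"ty":0,"tz":0,"wx":0,"wy":0,"wz":0,"gripper":0.43},{"tx":-1.2,"ty":0,"tz":0,"wx":0,"wy":0,"wz":0,"gripper":0.43},{"tx":-2.2,"ty":0,"tz":0,"wx":0,"wy":0,"wz":0,"gripper":0.43},{"tx":-3.5,"ty":0,"tz":0,"wx":0,"wy":0,"wz":0,"gripper":0.43},{"tx":-5,"ty":0,"tz":0,"wx":0,"wy":0,"wz":0,"gripper":0.43},{"tx":-6,"ty":0,"tz":0,"wx":0,"wy":0,"wz":0,"gripper":0.2},{"tx":-6,"ty":0,"tz":0,"wx":0,"wy":0,"wz":0,"gripper":0}]'; python3 -c "
from h import *
w=capture('wrist'); save(w,'w10.png')
o=get_obs(); print(o['tool_pos'],o['grip_width'],o['contact_force'])
delta([502,-270,110],Rt(0))"
```

```text
time: 13.45
tool_pos: [517.5, -200.6, 77.7]
tcp_rot: [-3.14, 1.075, -3.139]
contact_force: [-0.2, 0.3, 0.4]
grip_width: 35.3
[ 516.434 -200.437   76.485] 38.80913135724773 [-0.038  0.021  0.888]
t cm [-2.25 -6.96 -2.87] w [ 0.001 -0.498  0.   ]
```

View pics/w10.png

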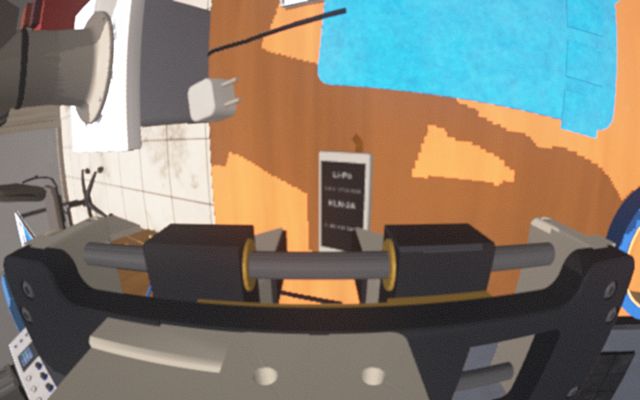

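C fell flat, label up, with its connector to the left of the robot (top of the image, (355,140)). I'll straighten the tool and view C from above.

```bash
python3 -m creep '[{"tx":-0.4,"ty":-1,"tz":-0.4,"wx":0,"wy":-0.08,"wz":0,"gripper":-0.3},{"tx":-1,"ty":-3,"tz":-1.2,"wx":0,"wy":-0.2,"wz":0,"gripper":-0.3},{"tx":-1.7,"ty":-5,"tz":-2,"wx":0,"wy":-0.32,"wz":0,"gripper":-0.3},{"tx":-2.2,"ty":-6.5,"tz":-2.6,"wx":0,"wy":-0.44,"wz":0,"gripper":-0.3},{"tx":-2.2,"ty":-7,"tz":-2.9,"wx":0,"wy":-0.498,"wz":0,"gripper":-0.3},{"tx":-2.2,"ty":-7,"tz":-2.9,"wx":0,"wy":-0.498,"wz":0,"gripper":-0.3},{"tx":-2.2,"ty":-7,"tz":-2.9,"wx":0,"wy":-0.498,"wz":0,"gripper":-0.3}]'; python3 -c "
from h import *
w=capture('wrist'); save(w,'w11.png'); np.savez('w11.npz',**w)
im=w['frame'][:220,220:440,::-1]; cv2.imwrite('pics/w11z.png',cv2.resize(im,None,fx=2.7,fy=2.7,interpolation=cv2.INTER_CUBIC))
o=get_obs(); print(o['tool_pos'],o['grip_width'],o['contact_force'])"
```

```text
time: 14.08
tool_pos: [499.3, -270.4, 108.4]
tcp_rot: [2.769, 1.566, 2.767]
contact_force: [1.5, 0.3, -0.0]
grip_width: 59.3
[ 500.085 -269.99   108.045] 59.49811231198188 [0.157 0.34  0.749]
```

View pics/w11z.png

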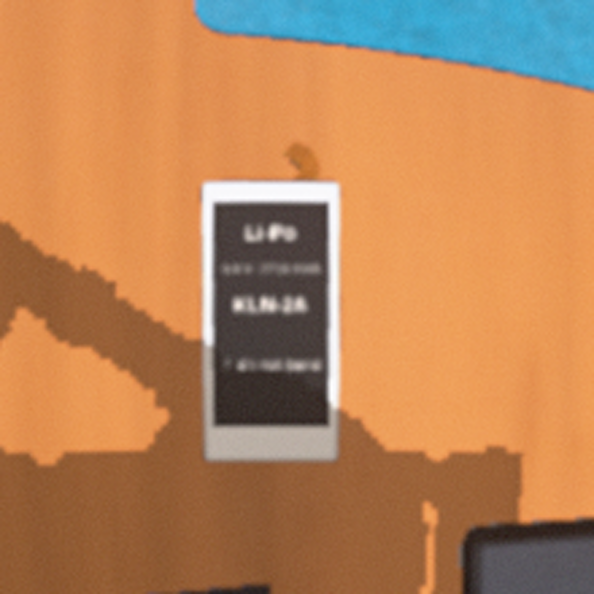

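C lies flat, label up, at zoomed (202–340, 182–461).

Run:
```python
from h import *
w=dict(np.load('w11.npz'))
P=np.array([onplane(w,x/2.7+220-.3,y/2.7-.3,8,True)[0] for x,y in [(202,182),(340,181),(337,461),(205,461)]])
h=(P[0]+P[1])/2;t=(P[2]+P[3])/2; m=(h+t)/2; yaw=np.degrees(np.arctan2(h[1]-t[1],h[0]-t[0])); print(m,np.linalg.norm(h-t),np.linalg.norm(P[0]-P[1]),yaw)
g=m-4*(h-t)/88
delta([g[0],g[1],30],Rt(yaw-90)); delta([g[0],g[1],5],Rt(yaw-90)); print(g)
z=w['z_map'] ; 
for x,y in [(270,350),(420,300)]: u,v=int(x/2.7+220),int(y/2.7); print(z[v,u])
```

```text
[ 501.006 -198.573    8.   ] 87.707555166326 42.298305097163734 89.90028291727717
t cm [7.82 6.73 0.13] w [ 0.001 -0.005 -0.002]
t cm [10.32  6.72  0.14] w [ 0.001 -0.005 -0.002]
[ 500.999 -202.559    8.   ]
249.74883
254.45172
```

```bash
python3 -m creep '[{"tx":1,"ty":1,"tz":0.05,"wx":0,"wy":0,"wz":0,"gripper":-0.3},{"tx":3,"ty":3.5,"tz":0.1,"wx":0,"wy":-0.005,"wz":0,"gripper":-0.3},{"tx":5.5,"ty":5.8,"tz":0.13,"wx":0,"wy":-0.005,"wz":0,"gripper":-0.3},{"tx":7.2,"ty":6.7,"tz":0.13,"wx":0,"wy":-0.005,"wz":0,"gripper":-0.3},{"tx":8,"ty":6.7,"tz":0.13,"wx":0,"wy":-0.005,"wz":0,"gripper":-0.3},{"tx":8,"ty":6.7,"tz":0.13,"wx":0,"wy":-0.005,"wz":0,"gripper":-0.3},{"tx":8,"ty":6.7,"tz":0.13,"wx":0,"wy":-0.005,"wz":0,"gripper":-0.3}]'; python3 -c "
from h import *
w=capture('wrist'); save(w,'w12.png')
o=get_obs(); print(o['tool_pos'],o['grip_width'],o['contact_force'])
delta([501,-202.5,4],Rt(0))"
```

```text
time: 14.72
tool_pos: [502.2, -203.3, 28.0]
tcp_rot: [0.816, 1.569, 0.817]
contact_force: [0.1, -0.6, 0.1]
grip_width: 59.7
[ 502.433 -203.881   28.759] 59.32700530043401 [0.512 0.464 0.59 ]
t cm [ 2.48  0.14 -0.15] w [ 0.001  0.003 -0.001]
```

View pics/w12.png

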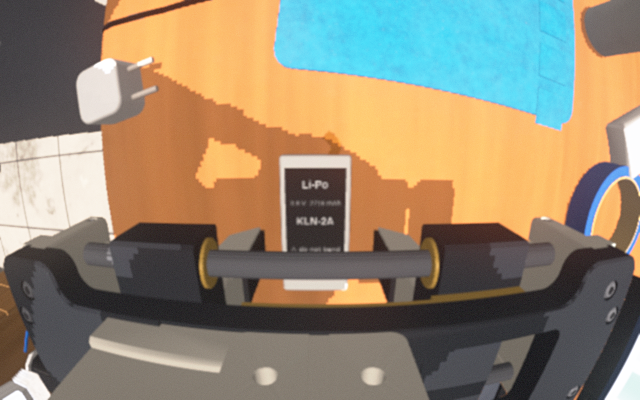

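C (280–351, 155–290) is centred between the fingers. Descend and close.

```bash
python3 -m creep '[{"tx":1,"ty":0.1,"tz":-0.1,"wx":0,"wy":0,"wz":0,"gripper":-0.3},{"tx":1.9,"ty":0.1,"tz":-0.15,"wx":0,"wy":0,"wz":0,"gripper":-0.3},{"tx":2.45,"ty":0.1,"tz":-0.15,"wx":0,"wy":0,"wz":0,"gripper":-0.3},{"tx":2.45,"ty":0.1,"tz":-0.15,"wx":0,"wy":0,"wz":0,"gripper":0},{"tx":2.45,"ty":0.1,"tz":-0.15,"wx":0,"wy":0,"wz":0,"gripper":0.5},{"tx":2.45,"ty":0.1,"tz":-0.15,"wx":0,"wy":0,"wz":0,"gripper":0.5},{"tx":2.45,"ty":0.1,"tz":-0.15,"wx":0,"wy":0,"wz":0,"gripper":0.5},{"tx":2.45,"ty":0.1,"tz":-0.15,"wx":0,"wy":0,"wz":0,"gripper":0.5}]'; python3 -c "
from h import *
o=get_obs(); print(o['tool_pos'],o['grip_width'],o['contact_force'])"
```

```text
time: 15.43
tool_pos: [500.1, -202.2, 4.1]
tcp_rot: [0.424, 1.568, 0.425]
contact_force: [0.3, 0.7, -0.6]
grip_width: 41.1
[ 500.061 -202.19     4.114] 41.05179277487271 [ 0.303  0.738 -0.575]
```

Gripped. Lift, and carry it to the sheet.

```bash
python3 -m creep '[{"tx":-0.5,"ty":0,"tz":0,"wx":0,"wy":0,"wz":0,"gripper":0.5},{"tx":-1.5,"ty":0,"tz":0,"wx":0,"wy":0,"wz":0,"gripper":0.5},{"tx":-3.5,"ty":0,"tz":0,"wx":0,"wy":0,"wz":0,"gripper":0.5},{"tx":-6,"ty":1,"tz":0.2,"wx":0,"wy":0,"wz":0,"gripper":0.5},{"tx":-8.5,"ty":3,"tz":0.5,"wx":0,"wy":0,"wz":0,"gripper":0.5},{"tx":-10.5,"ty":6,"tz":1,"wx":-0.01,"wy":0,"wz":0,"gripper":0.5},{"tx":-11.3,"ty":9.5,"tz":1.7,"wx":-0.02,"wy":0,"wz":0,"gripper":0.5},{"tx":-11.3,"ty":13,"tz":2.5,"wx":-0.035,"wy":0,"wz":0,"gripper":0.5}]'; python3 -m creep '[{"tx":0,"ty":3,"tz":0.4,"wx":0,"wy":0,"wz":0,"gripper":0.5},{"tx":0,"ty":6,"tz":0.8,"wx":0,"wy":0,"wz":0,"gripper":0.5},{"tx":0,"ty":8.2,"tz":1.1,"wx":0,"wy":0,"wz":0,"gripper":0.5},{"tx":0,"ty":9,"tz":1.2,"wx":0,"wy":0,"wz":0,"gripper":0.5},{"tx":0,"ty":9,"tz":1.2,"wx":0,"wy":0,"wz":0,"gripper":0.5},{"tx":0,"ty":9,"tz":1.2,"wx":0,"wy":0,"wz":0,"gripper":0.5}]'; python3 -c "
from h import *
w=capture('wrist'); save(w,'w13.png'); np.savez('w13.npz',**w)
im=w['frame'][:220,220:420,::-1]; cv2.imwrite('pics/w13z.png',cv2.resize(im,None,fx=2.7,fy=2.7,interpolation=cv2.INTER_CUBIC))
o=get_obs(); print(o['tool_pos'],o['grip_width'],o['contact_force'],o['dq']); print(Rm(o['tcp_rot']))"
```

```text
time: 16.1
tool_pos: [526.1, -71.7, 120.8]
tcp_rot: [-0.069, 1.563, -0.035]
contact_force: [1.3, -0.7, -0.8]
grip_width: 41.6
time: 16.6
tool_pos: [533.5, 17.8, 117.8]
tcp_rot: [0.288, 1.568, 0.325]
contact_force: [-0.6, 0.4, -0.5]
grip_width: 41.4
[533.524  17.193 117.585] 41.11706474892961 [-0.441 -0.356 -1.289] [-0.018  0.004  0.    -0.    -0.002  0.002]
[[ 0.002 -0.035  0.999]
 [ 0.001  0.999  0.035]
 [-1.     0.001  0.002]]
```

View pics/w13z.png

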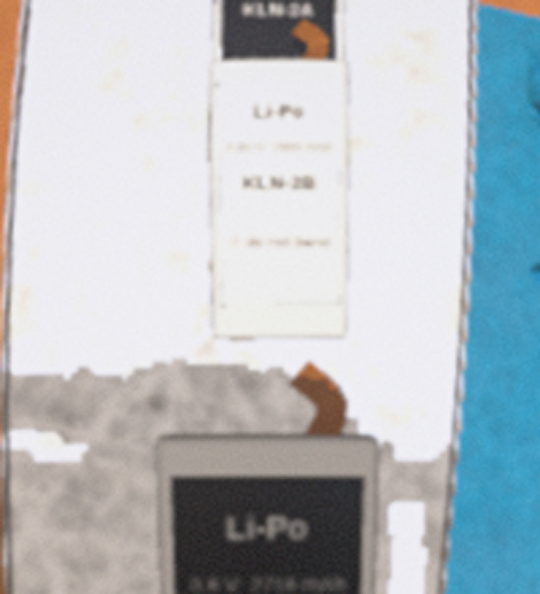

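B's outline is at zoomed (213–347, 60–337), and C's head edge in the grip at (158–376, 437).

Run:
```python
from h import *
w=dict(np.load('w13.npz')); o=get_obs()
g=lambda x,y:(x/2.7+220-.3,y/2.7-.3)
pl=lambda L,z:np.array([onplane(w,*g(*p),z,True)[0] for p in L])
h=pl([(212,60),(347,60)],25).mean(0); t=pl([(213,338),(346,336)],13).mean(0)
yaw=np.degrees(np.arctan2(h[1]-t[1],h[0]-t[0])); print(h,t,np.linalg.norm(h-t),yaw)
Q=pl([(158,437),(376,437)],121.5); q=(Q-o['tool_pos'])@Rm(o['tcp_rot']); print(q)
yaw=92.05
u=np.array([np.cos(np.radians(yaw)),np.sin(np.radians(yaw)),0]); ax=np.cross(u,[0,0,1.])
th=0.138; R=Rt(yaw-90,ax,th)
tail=np.array([ (t[0]+536.08)/2,(t[1]+84.9)/2,0])
head=tail+28*u+np.array([0,0,13+28*np.sin(th)])
off=q.mean(0); tcp=head+R@np.array([-4.1,-off[1],-off[2]]); print('tail',tail,'tcp',tcp)
delta(tcp+[0,0,25],R)
```

```text
[532.904 171.254  25.   ] [536.181  84.598  13.   ] 87.54381963389646 92.16579672510666
[[ -3.924  48.439 -19.469]
 [ -3.826  48.466  21.326]]
tail [536.13   84.749   0.   ] tcp [535.938  64.173  14.247]
t cm [7.84 4.68 0.39] w [-0.001  0.002  0.137]
```

```bash
python3 -m creep '[{"tx":1,"ty":0.6,"tz":0.05,"wx":0,"wy":0,"wz":0.03,"gripper":0.5},{"tx":2.7,"ty":1.8,"tz":0.15,"wx":0,"wy":0,"wz":0.08,"gripper":0.5},{"tx":4.8,"ty":3.2,"tz":0.3,"wx":0,"wy":0,"wz":0.13,"gripper":0.5},{"tx":6.5,"ty":4.3,"tz":0.39,"wx":0,"wy":0.002,"wz":0.137,"gripper":0.5},{"tx":7.8,"ty":4.7,"tz":0.39,"wx":0,"wy":0.002,"wz":0.137,"gripper":0.5},{"tx":7.8,"ty":4.7,"tz":0.39,"wx":0,"wy":0.002,"wz":0.137,"gripper":0.5},{"tx":7.8,"ty":4.7,"tz":0.39,"wx":0,"wy":0.002,"wz":0.137,"gripper":0.5}]';python3 -c "
from h import *
w=capture('wrist'); save(w,'w14.png')
o=get_obs(); print(o['tool_pos'],o['grip_width'],o['dq'])
u=np.array([np.cos(np.radians(92.05)),np.sin(np.radians(92.05)),0]); ax=np.cross(u,[0,0,1.])
delta([535.9,64.2,15.5],Rt(2.05,ax,.138))"
```

```text
time: 17.23
tool_pos: [535.6, 64.1, 39.0]
tcp_rot: [1.58, 1.433, 1.614]
contact_force: [-0.9, -0.0, 0.0]
grip_width: 41.4
[536.262  64.165  39.766] 41.17601044991756 [ 0.006 -0.016 -0.011  0.002 -0.001  0.003]
t cm [ 2.4  -0.33 -0.04] w [-0.001  0.001 -0.   ]
```

View pics/w14.png

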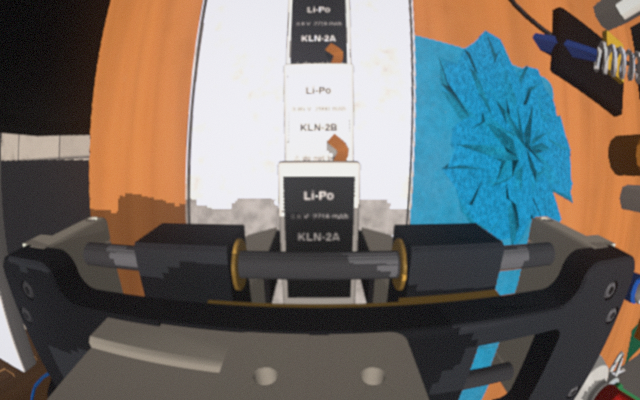

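C is in line above B's tail. Lower it.

```bash
python3 -m creep '[{"tx":0.7,"ty":-0.1,"tz":0,"wx":0,"wy":0,"wz":0,"gripper":0.5},{"tx":1.5,"ty":-0.2,"tz":0,"wx":0,"wy":0,"wz":0,"gripper":0.5},{"tx":2.1,"ty":-0.3,"tz":-0.04,"wx":0,"wy":0,"wz":0,"gripper":0.5},{"tx":2.4,"ty":-0.33,"tz":-0.04,"wx":0,"wy":0,"wz":0,"gripper":0.5},{"tx":2.4,"ty":-0.33,"tz":-0.04,"wx":0,"wy":0,"wz":0,"gripper":0.5},{"tx":2.4,"ty":-0.33,"tz":-0.04,"wx":0,"wy":0,"wz":0,"gripper":0.5}]';python3 -c "
from h import *
o=get_obs(); print(o['tool_pos'],o['grip_width'],o['contact_force'])"; python3 -m creep '[{"tx":0.05,"ty":0,"tz":0,"wx":0,"wy":0,"wz":0,"gripper":0.5},{"tx":0.08,"ty":0,"tz":0,"wx":0,"wy":0,"wz":0,"gripper":0.5},{"tx":0.08,"ty":0,"tz":0,"wx":0,"wy":0,"wz":0,"gripper":0.5}]'
```

```text
time: 17.78
tool_pos: [535.3, 65.4, 14.8]
tcp_rot: [1.573, 1.432, 1.609]
contact_force: [-0.5, -0.1, -1.5]
grip_width: 41.2
[535.349  65.386  14.819] 41.15604549038114 [-0.53  -0.12  -1.456]
time: 18.03
tool_pos: [535.5, 65.5, 14.3]
tcp_rot: [1.569, 1.433, 1.604]
contact_force: [0.3, -0.2, -0.1]
grip_width: 41.2
```

```bash
python3 -m creep '[{"tx":0.04,"ty":0,"tz":0,"wx":0,"wy":0,"wz":0,"gripper":0.5},{"tx":0.08,"ty":0,"tz":0,"wx":0,"wy":0,"wz":0,"gripper":0.5},{"tx":0.08,"ty":0,"tz":0,"wx":0,"wy":0,"wz":0,"gripper":0.5},{"tx":0.08,"ty":0,"tz":0,"wx":0,"wy":0,"wz":0,"gripper":0.5}]'
```

```text
time: 18.37
tool_pos: [535.6, 65.6, 14.2]
tcp_rot: [1.566, 1.433, 1.602]
contact_force: [-2.4, -1.8, 6.6]
grip_width: 41.1
```

Contact at 6.6 N. Release and rise.

```bash
python3 -m creep '[{"tx":-0.05,"ty":0,"tz":0,"wx":0,"wy":0,"wz":0,"gripper":0},{"tx":-0.05,"ty":0,"tz":0,"wx":0,"wy":0,"wz":0,"gripper":-0.25},{"tx":-0.05,"ty":0,"tz":0,"wx":0,"wy":0,"wz":0,"gripper":-0.25},{"tx":-0.05,"ty":0,"tz":0,"wx":0,"wy":0,"wz":0,"gripper":-0.25},{"tx":-1,"ty":0,"tz":0,"wx":0,"wy":0,"wz":0,"gripper":-0.25},{"tx":-3,"ty":0,"tz":0,"wx":0,"wy":0,"wz":0,"gripper":-0.25},{"tx":-6,"ty":0,"tz":0,"wx":0,"wy":0,"wz":0,"gripper":-0.25},{"tx":-9,"ty":-2,"tz":0,"wx":0,"wy":0,"wz":0,"gripper":-0.25}]';python3 -m creep '[{"tx":-2,"ty":-4,"tz":0,"wx":0,"wy":0,"wz":-0.1,"gripper":-0.25},{"tx":-3,"ty":-8,"tz":0,"wx":0,"wy":0,"wz":-0.137,"gripper":-0.25},{"tx":-3,"ty":-8,"tz":0,"wx":0,"wy":0,"wz":-0.137,"gripper":-0.25},{"tx":-3,"ty":-8,"tz":0,"wx":0,"wy":0,"wz":-0.137,"gripper":-0.25}]';python3 -c "
from h import *
w=capture('wrist'); save(w,'w15.png'); np.savez('w15.npz',**w)
im=w['frame'][:220,220:420,::-1]; cv2.imwrite('pics/w15z.png',cv2.resize(im,None,fx=2.7,fy=2.7,interpolation=cv2.INTER_CUBIC))
o=get_obs(); print(o['tool_pos'],o['grip_width'],o['contact_force'])
s=capture('side'); im=s['frame'][150:250,230:350,::-1]; cv2.imwrite('pics/s15z.png',cv2.resize(im,None,fx=6,fy=6,interpolation=cv2.INTER_CUBIC))"
```

```text
time: 19.03
tool_pos: [535.8, 35.4, 101.2]
tcp_rot: [1.581, 1.431, 1.619]
contact_force: [0.8, -0.2, 0.6]
grip_width: 57.3
time: 19.37
tool_pos: [539.8, -51.2, 119.5]
tcp_rot: [0.709, 1.569, 0.741]
contact_force: [-0.1, 0.7, -0.7]
grip_width: 57.5
[539.324 -50.034 118.828] 57.866364937554074 [-0.548  0.584  0.702]
```

View pics/w15z.png

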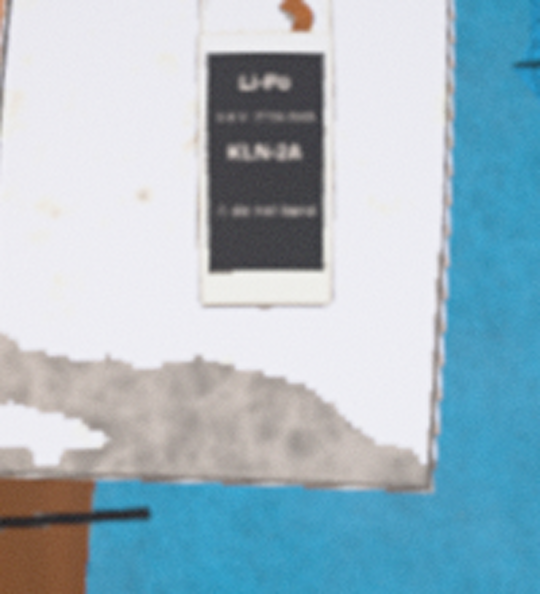

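View pics/s15z.png

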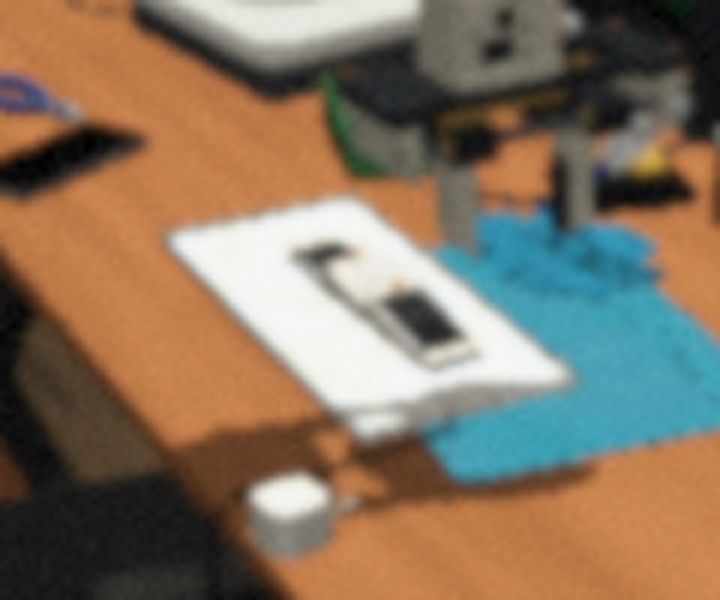

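C now lies on B's tail, and the side view shows all three in line. One more wrist view from nearer A will let me check A and B after the second placing.

```bash
python3 -m creep '[{"tx":-1,"ty":2,"tz":0,"wx":0,"wy":0,"wz":0,"gripper":-0.25},{"tx":-3,"ty":5,"tz":0,"wx":0,"wy":0,"wz":0,"gripper":-0.25},{"tx":-5,"ty":8,"tz":0,"wx":0,"wy":0,"wz":0,"gripper":-0.25},{"tx":-6,"ty":10,"tz":0,"wx":0,"wy":0,"wz":0,"gripper":-0.25},{"tx":-6,"ty":10,"tz":0,"wx":0,"wy":0,"wz":0,"gripper":-0.25},{"tx":-6,"ty":10,"tz":0,"wx":0,"wy":0,"wz":0,"gripper":-0.25}]';python3 -c "
from h import *
w=capture('wrist'); save(w,'w16.png'); np.savez('w16.npz',**w)
im=w['frame'][:225,250:390,::-1]; cv2.imwrite('pics/w16z.png',cv2.resize(im,None,fx=2.66,fy=2.66,interpolation=cv2.INTER_CUBIC))
o=get_obs(); print(o['tool_pos'])"
```

```text
time: 19.97
tool_pos: [535.6, 51.8, 178.6]
tcp_rot: [1.669, 1.569, 1.707]
contact_force: [0.2, -0.3, -0.6]
grip_width: 57.5
[535.365  50.773 177.949]
```

View pics/w16z.png

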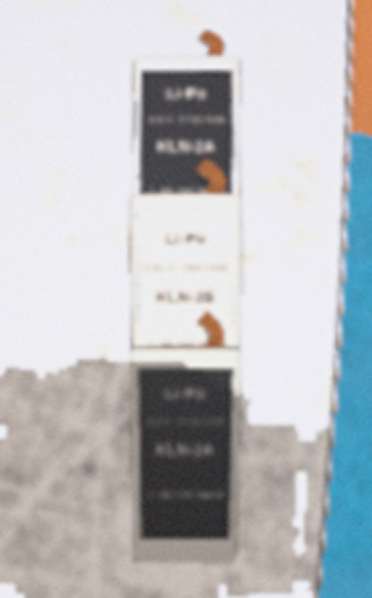

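Run:
```python
from h import *
def M(n,s,x0,L,z):
    w=dict(np.load(n)); return np.mean([onplane(w,x/s+x0-.3,y/s-.3,z,True)[0] for x,y in L],0)
n='w16.npz'
Ah=M(n,2.66,250,[(134,60),(239,60)],13)
Bh=M(n,2.66,250,[(132,195),(239,195)],25)
Ch=M(n,2.66,250,[(131,348),(238,348)],25); Ct=M(n,2.66,250,[(134,561),(235,561)],13)
Ch2=M('w15.npz',2.7,220,[(202,32),(332,32)],25); Ct2=M('w15.npz',2.7,220,[(200,305),(331,304)],13)
print(Ah,Bh,Ch,Ct,Ch2,Ct2)
a0=np.array([532.1,188.1,0])
print('A head vs expected',Ah[:2]-(a0+44*np.array([-.0366,.9993,0]))[:2])
u=np.array([-.0366,.9993]); nn=np.array([-u[1],u[0]])
Bmid=(Bh+np.array([536.13,84.75,13]))/2
for k,h,t in (('w16',Ch,Ct),('w15',Ch2,Ct2)):
    print(k,'C head in B',(h-Bmid)[:2]@u,(h-Bmid)[:2]@nn,'tail y',(t-Bmid)[:2]@nn, 'len',np.linalg.norm(h-t))
print('B head in A',(Bh-a0)[:2]@u,(Bh-a0)[:2]@nn)
o=get_obs(); print(o['time'],o['contact_force'])
```

```text
[530.749 230.071  13.   ] [532.599 171.171  25.   ] [534.491 112.597  25.   ] [537.86  26.15  13.  ] [535.483 112.358  25.   ] [537.841  25.771  13.   ]
A head vs expected [ 0.259 -1.999]
w16 C head in B -15.357695534406268 0.43587477127379126 tail y 0.2334660818853089 len 87.34040228562839
w15 C head in B -15.632348941487589 -0.5467852289809314 tail y 0.26607544017308965 len 87.44684632312355
B head in A -16.935524328909253 0.12123230547757712
20.0167 [-0.385 -0.53  -0.365]
```

Everything measures well inside the limits and the gripper is clear. Handing in.

```bash
python3 -c "
from plant import *
print(close_job())"
```

```text
the job is handed in; nothing more can be done
None
```

The fan is built and the job was handed in at about 20 s of the 61 s allowed. I laid the grey battery on the first one's tail. I then pulled the rack battery straight up and set it leaning back on the bare desk, where it fell flat, label up. From there I took it again by its long sides and laid it on the second.

**Last checks in the wrist view:**

| Battery | Head position along the one before | Head overlap | Off the centre line |
|---|---|---|---|
| Second on first | −16.9 mm from its centre | about 27 mm | about 0.1 mm |
| Third on second | −15.5 mm from its centre | about 28.5 mm | head and tail within about 0.6 mm |

- **Orientation:** all three have their labels up and their connectors pointing the same way, and the gripper was open and clear of them.
- **First battery:** its head edge read about 2 mm from where I expected it. That is within the camera calibration, and well under the 20 mm limit.
- **Tilt:** I did not measure the head and tail heights directly. I assumed them from the geometry, and the apparent lengths (about 87.4 mm of 88) agree with that.
- **Bystanders:** I did not measure the phone, bottle and charger again. No move went near them.
- **Other:** the first move call was refused because its rows lacked some keys. The arm did not move, and I sent it again in full.

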